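Load the finisher with fresh castings

TASK

Lift every casting out of the open mould and put it in the scoop tray with the ones already there, then carry the tray to the green hopper and tip all the castings in, leaving none in the tray or on the bench. Put the empty tray back flat on the middle of its felt mat and, once the hopper is loaded, slide the speed slider so that it stands level with the brass pointer. Leave the hammer, jar and tin where they are.

Things in the scene. Friction and masses are not known exactly. Their poses are not given: they have to be found in the camera images.
- tray: black plastic scoop tray, 0.28 kg, 180 (x) x 160 (y) mm; floor and walls 4 mm thick, side and back walls 37 mm high. Its -x end is open without a sill (pouring lip, towards the robot at the start); a raked handle plate stands on the back wall at +x. Origin: centre of the underside; z up. It starts on the mat with 1 or 2 castings upright near its (52, +-48) mm.
- tray_handle (a point): grip point in the middle of the tray's handle plate, at (98, 0, 58) mm in the tray's frame. The plate is 10 mm thick, 70 mm wide (along y), and leans back 20 degrees: its up direction is tilted from the tray's z towards +x; along that lean it ends 22 mm above this point and runs 34 mm below it. Axes as the tray.
- tray_lip (a point): middle of the open pouring lip, at (-90, 0, 0) mm in the tray's frame (underside of the floor)
- mat: grey felt mat, fixed, 280 (x) x 250 (y) x 4 mm, the tray's place on the bench. Origin: centre of the underside.
- mould: open dark-steel mould block, fixed, 125 (x) x 185 (y) x 22 mm, with six square cavities 36 mm wide and 7 mm deep (floor 15 mm above its underside) at x = +-30, y = -60, 0, 60 mm. Origin: centre of the underside, z up.
- hopper: green feed hopper of a bench vibratory finisher, fixed: open-topped tub, outside 216 (x) x 276 (y) mm, walls 8 mm, with a trim that makes it 222 x 282 mm at the rim; rim 116 mm and inner floor 43 mm above the bench. Origin: centre of its underside at bench level, z up.
- control: grey speed control box of the finisher, fixed, 100 (x) x 210 (y) x 30 mm. A slider track 14 mm high runs along its top centre line along its y. Origin: centre of the underside.
- speed (a joint): position of the speed slider along its track in m, 0 to 0.12, growing towards the control box's +y; friction 1.5 N, it stays where left
- speed_top (a point): middle of the top of the black slider grip, 28 (across the track, x) x 20 (along it, y) x 40 mm tall, top 84.5 mm above the bench. Axes as the control box.
- marker: small fixed brass pointer clip on the control box, 24 mm (x) x 12 mm (y) x 6 mm, beside the track on its robot (-x) side; its 3 mm wide nose points to +x at the track. The nose lies on y = 0 of the clip's frame, whose axes are those of the control box: the grip is at the pointer when the grip's middle has y = 0 there.
- hammer: bystander: hammer lying on the bench beyond the hopper, 260 mm long, 26 mm thick; origin under its middle
- jar: bystander: small glass jar, 60 mm wide, 85 mm high; origin: underside centre
- tin: bystander: paint tin, 74 mm wide, 100 mm high; origin: underside centre
- cast_1: cast-aluminium foot, about 45 g: 34 x 34 x 9 mm square base with a 16 x 16 mm boss 23 mm tall on its middle (32 mm in all). Origin: centre of the base's underside; z up through the boss; x, y along the square's sides. May be absent. At the start, if present, it stands in one of the mould's cavities, boss up, 25 mm of it above the block.
- cast_2: cast-aluminium foot, about 45 g: 34 x 34 x 9 mm square base with a 16 x 16 mm boss 23 mm tall on its middle (32 mm in all). Origin: centre of the base's underside; z up through the boss; x, y along the square's sides. May be absent. At the start, if present, it stands in one of the mould's cavities, boss up, 25 mm of it above the block.
- cast_3: cast-aluminium foot, about 45 g: 34 x 34 x 9 mm square base with a 16 x 16 mm boss 23 mm tall on its middle (32 mm in all). Origin: centre of the base's underside; z up through the boss; x, y along the square's sides. May be absent. At the start, if present, it stands in one of the mould's cavities, boss up, 25 mm of it above the block.
- cast_4: cast-aluminium foot, about 45 g: 34 x 34 x 9 mm square base with a 16 x 16 mm boss 23 mm tall on its middle (32 mm in all). Origin: centre of the base's underside; z up through the boss; x, y along the square's sides. May be absent. At the start, if present, it stands in one of the mould's cavities, boss up, 25 mm of it above the block.
- cast_5: cast-aluminium foot, about 45 g: 34 x 34 x 9 mm square base with a 16 x 16 mm boss 23 mm tall on its middle (32 mm in all). Origin: centre of the base's underside; z up through the boss; x, y along the square's sides. May be absent. At the start, if present, it stands in one of the mould's cavities, boss up, 25 mm of it above the block.
- cast_6: cast-aluminium foot, about 45 g: 34 x 34 x 9 mm square base with a 16 x 16 mm boss 23 mm tall on its middle (32 mm in all). Origin: centre of the base's underside; z up through the boss; x, y along the square's sides. May be absent. At the start, if present, it stands in one of the mould's cavities, boss up, 25 mm of it above the block.
- cast_7: cast-aluminium foot, about 45 g: 34 x 34 x 9 mm square base with a 16 x 16 mm boss 23 mm tall on its middle (32 mm in all). Origin: centre of the base's underside; z up through the boss; x, y along the square's sides. May be absent. At the start, if present, it stands in the tray, boss up.
- cast_8: cast-aluminium foot, about 45 g: 34 x 34 x 9 mm square base with a 16 x 16 mm boss 23 mm tall on its middle (32 mm in all). Origin: centre of the base's underside; z up through the boss; x, y along the square's sides. May be absent. At the start, if present, it stands in the tray, boss up.
Things that resemble listed ones, but are neither listed nor needed, are in the scene too. Leave any orange or pink look-alike of the cast_1 alone. Leave any red or turquoise look-alike of the cast_3 alone.

How it is judged:
On the way, in this order (a step that is already met when the one before it is completed fails the run):
1. every casting present is in the scoop tray (x of cast_1 in the frame of tray between -0.09 and 0.09 m and y of cast_1 in the frame of tray between -0.08 and 0.08 m and z of cast_1 in the frame of tray between -0.002 and 0.045 m and x of cast_2 in the frame of tray between -0.09 and 0.09 m and y of cast_2 in the frame of tray between -0.08 and 0.08 m and z of cast_2 in the frame of tray between -0.002 and 0.045 m and x of cast_3 in the frame of tray between -0.09 and 0.09 m and y of cast_3 in the frame of tray between -0.08 and 0.08 m and z of cast_3 in the frame of tray between -0.002 and 0.045 m and x of cast_4 in the frame of tray between -0.09 and 0.09 m and y of cast_4 in the frame of tray between -0.08 and 0.08 m and z of cast_4 in the frame of tray between -0.002 and 0.045 m and x of cast_5 in the frame of tray between -0.09 and 0.09 m and y of cast_5 in the frame of tray between -0.08 and 0.08 m and z of cast_5 in the frame of tray between -0.002 and 0.045 m and x of cast_6 in the frame of tray between -0.09 and 0.09 m and y of cast_6 in the frame of tray between -0.08 and 0.08 m and z of cast_6 in the frame of tray between -0.002 and 0.045 m and x of cast_7 in the frame of tray between -0.09 and 0.09 m and y of cast_7 in the frame of tray between -0.08 and 0.08 m and z of cast_7 in the frame of tray between -0.002 and 0.045 m and x of cast_8 in the frame of tray between -0.09 and 0.09 m and y of cast_8 in the frame of tray between -0.08 and 0.08 m and z of cast_8 in the frame of tray between -0.002 and 0.045 m), for 0.3 s.
2. the tray is tipped, lip down, over the hopper (angle between tray's own z axis and vertical above 0.45 rad and horizontal distance between tray_lip and hopper below 0.15 m).
3. every casting present lies in the hopper (x of cast_1 in the frame of hopper between -0.105 and 0.105 m and y of cast_1 in the frame of hopper between -0.135 and 0.135 m and z of cast_1 in the frame of hopper between 0.03 and 0.105 m and linear speed of each of cast_1, cast_2, cast_3, cast_4, cast_5, cast_6, cast_7, cast_8 below 0.05 m/s and x of cast_2 in the frame of hopper between -0.105 and 0.105 m and y of cast_2 in the frame of hopper between -0.135 and 0.135 m and z of cast_2 in the frame of hopper between 0.03 and 0.105 m and x of cast_3 in the frame of hopper between -0.105 and 0.105 m and y of cast_3 in the frame of hopper between -0.135 and 0.135 m and z of cast_3 in the frame of hopper between 0.03 and 0.105 m and x of cast_4 in the frame of hopper between -0.105 and 0.105 m and y of cast_4 in the frame of hopper between -0.135 and 0.135 m and z of cast_4 in the frame of hopper between 0.03 and 0.105 m and x of cast_5 in the frame of hopper between -0.105 and 0.105 m and y of cast_5 in the frame of hopper between -0.135 and 0.135 m and z of cast_5 in the frame of hopper between 0.03 and 0.105 m and x of cast_6 in the frame of hopper between -0.105 and 0.105 m and y of cast_6 in the frame of hopper between -0.135 and 0.135 m and z of cast_6 in the frame of hopper between 0.03 and 0.105 m and x of cast_7 in the frame of hopper between -0.105 and 0.105 m and y of cast_7 in the frame of hopper between -0.135 and 0.135 m and z of cast_7 in the frame of hopper between 0.03 and 0.105 m and x of cast_8 in the frame of hopper between -0.105 and 0.105 m and y of cast_8 in the frame of hopper between -0.135 and 0.135 m and z of cast_8 in the frame of hopper between 0.03 and 0.105 m), for 0.3 s.
4. the speed slider stands level with the brass pointer, within 6 mm (y of speed_top in the frame of marker between -0.006 and 0.006 m), for 0.2 s.
At the end, for the whole second after the job is handed in: every casting present lies at rest inside the hopper, below its rim; the tray stands flat on its mat, its centre within 60 mm of the mat's; the slider's middle is within 6 mm of level with the pointer; nothing is held (all of step 3 and all of step 4 and horizontal distance between tray and mat below 0.06 m and angle between tray's own z axis and vertical below 0.08 rad and height (world z) of tray below 0.012 m and linear speed of tray below 0.03 m/s and velocity of joint speed between -0.01 and 0.01 m/s); the robot touches nothing.
It fails at once if a bystander (hammer, jar or tin) is moved more than 30 mm (distance of any of hammer, jar, tin from where it was at the start of the episode above 0.03 m).
Of cast_1, cast_2, cast_3, cast_4, cast_5, cast_6 only 3 to 5 are there at a start; the rules pass over those that are not, and their reading is None.
Of cast_7, cast_8 only 1 to 2 are there at a start; the rules pass over those that are not, and their reading is None.
At some moment in a run one of tray, cast_1, cast_2, cast_3, cast_4, cast_5, cast_6 may be knocked a few centimetres aside while the robot is not near it.
It also fails if it takes over 210 s, if anything falls off the work surface, if the arm or the gripper's body presses on something with over 40 N, if the wrist force passes 120 N, or if a joint passes its speed limit or range.

ROBOT

A 6-joint arm with a two-finger parallel gripper is mounted at the origin on the work surface. World frame = base frame: x ahead of the robot, y to its left, z up, the work surface at z = 0. Lengths are in m, angles in rad, forces in N, time in s.
With the tool pointing down it reaches from about 0.375 to 0.975 m from the base axis. Payload 3.8 kg.
Tool frame: the origin (TCP) lies between the finger pads; the fingertips stand 8 mm ahead of it and the grasp point (between the pads) lies 11 mm behind it (tcp_to_tips is the distance from the TCP to the fingertips, in m); z points along the fingers, y is the line along which they close (so a half turn about z gives the same grasp; the last joint's range is limited). The gripper opens to 85 mm and grips with 20 to 120 N. Pads are 22 mm wide; open, the fingers measure 114 mm over their backs; the gripper's body (76 mm by 85 mm) begins 54 mm behind the grasp point. The pads swing forward as they close: fully open they stand 13 mm farther back than shut.
Start: joints at [1.078, 0.264, 1.604, -0, 1.274, -0.037], TCP at [0.297, 0.606, 0.239] pointing down, gripper open.
Joint ranges: [-2.63, 2.63], [-0.94, 2.18], [0.31, 2.57], [-1.31, 4.45], [0, 2.66], [-2.55, 2.55]. Speed limits (rad/s): [2.57, 2.57, 3.14, 3.14, 3.14, 3.14].

INTERFACE

Orientations are given as a rotation vector (axis times angle).
In Python, from workcell import * gives the robot as it stands.
- The arm moves only by the tool move_arm, never from a script. Its argument "series" is one flat list of numbers, 7 for each row, row after row: the finger opening in cm, from 0 to 8.54, then the shift along the tool's x, y, z in cm, then the turn, a rotation vector about the tool's x, y, z in degrees. A call has 1 to 5 rows; each row shifts and turns the commanded pose from where the row before left it, along the tool's axes as they then stand; what a row does not reach is not made up. A row lasts 1/8 s, in which the tool goes at most 62.5 mm and 10.7 degrees, less where a joint would pass 70% of its speed; a pose out of reach is approached as far as the arm can. A call is refused whole if a number of a shift passes 6.25 or a number of a turn 10.7, either way. A call with a gripper value outside its range is refused whole. The fingers move at their own pace and stop on an object; "grip_force" is the grip in N (left out, the last holds). Time passes only in rows, so rows that do not move let the fingers close. It gives the time, the measured TCP pose, the force, the opening and the grip force at its end, in the units of the state.
- read_state(): the state, without advancing time (a new reading comes with each control period).
- read_camera(name): name is "scene" or "top"; returns the picture (420x560x3 uint8, red, green, blue); there is no depth.
- calibration(name): a dict with "camera_matrix" (3x3 intrinsics, pixels), "rvec" (rotation vector, rad) and "tvec" (3), from world to camera coordinates, as OpenCV has them. Camera axes: x right, y down, z forward; pixel columns grow to the right and rows downward; lengths in m; the calibration is good to about 2 mm. A picture is of the moment at which its call begins. calibration takes no time and is no camera call.
- finish_job(): hands the job in; it is judged then, once.
The state is a dict: "time": time; "q": joint angles; "joint_vel": joint speeds; "joint_torque": joint torques, N m; "tool_pos": TCP position; "tcp_rot": TCP orientation; "wrist_force": force on the tool from outside, world axes, zero at the start; "torque": the same for the moment, N m; "width": opening from 0.0 (shut) to 1.0 (fully open); "grip_force": force on a finger pad.
Only numpy, scipy, OpenCV 4.12 (cv2) and the standard library are available. Lean on these libraries where they do the work, as an engineer would, in place of code of your own. Each camera call takes 0.05 s, during which the arm holds its last target. There are 200 camera calls.

## Working session

There is one attempt and no reset: what is moved stays moved. The work goes in short steps, Python scripts to look and compute and a tool call to move; the robot and the scene stay as the last step left them, time stands still between calls to the robot, and variables do not carry over. Pictures are saved under pics/ and viewed, at most 14 in all, crops included, and the job is handed in when it is done.

Besides the shell and the picture viewer there is one more tool, called after ">>>" by a JSON object that holds its "name" and its "arguments", one argument or row to a line. move_arm: Moves the arm, as the interface text tells. Its arguments: {"type":"object","properties":{"series":{"type":"array"},"grip_force":{"type":"number"}},"required":["series"]}

```bash
ls; mkdir -p pics; python3 - <<'E'
from workcell import *
import cv2
for n in("scene","top"):
    im=read_camera(n); cv2.imwrite(f"pics/{n}0.png",im[:,:,::-1]); c=calibration(n); print(n,c)
print(read_state())
E
```

```text
pics
scene {'camera_matrix': array([[444.15888021,   0.        , 279.91709386],
       [  0.        , 444.15888021, 214.82468446],
       [  0.        ,   0.        ,   1.        ]]), 'rvec': array([ 1.80379215,  2.01664951, -0.58006708]), 'tvec': array([-0.05298674, -0.39212398,  1.47354137])}
top {'camera_matrix': array([[397.93166921,   0.        , 275.1282013 ],
       [  0.        , 397.93166921, 208.56791213],
       [  0.        ,   0.        ,   1.        ]]), 'rvec': array([ 2.2008419 , -2.18504111,  0.03168213]), 'tvec': array([0.108676  , 0.50450632, 1.18838236])}
{'time': 0.1, 'q': array([ 1.07810962e+00,  2.64675211e-01,  1.60522883e+00,  3.06115258e-05,
        1.27371351e+00, -3.69011365e-02]), 'joint_vel': array([-3.13963798e-04, -6.52343511e-06, -2.52709137e-03, -1.59822147e-04,
        1.33604750e-04,  7.40752112e-04]), 'joint_torque': array([ 1.38079009e-03, -5.16703355e+01, -3.68591416e+01,  2.51925815e-05,
        6.38349680e-03, -1.75125770e-06]), 'tool_pos': array([0.29680259, 0.60552973, 0.23809292]), 'tcp_rot': array([-7.09652559e-01, -3.05981723e+00,  3.05726944e-03]), 'wrist_force': array([0.40574325, 0.4033472 , 0.47472298]), 'torque': array([ 0.01504768, -0.03078625,  0.05823962]), 'grip_force': 0.0, 'width': 1.0000691949556486}
```

View pics/scene0.png

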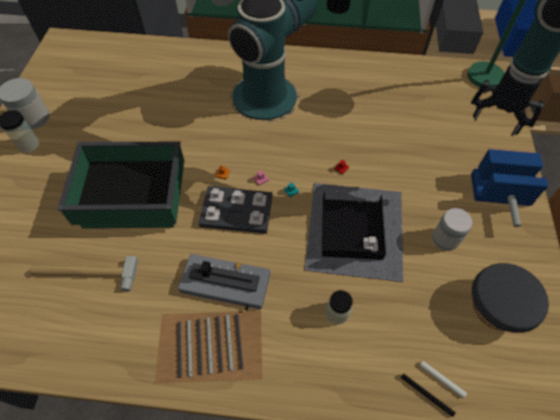

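View pics/top0.png

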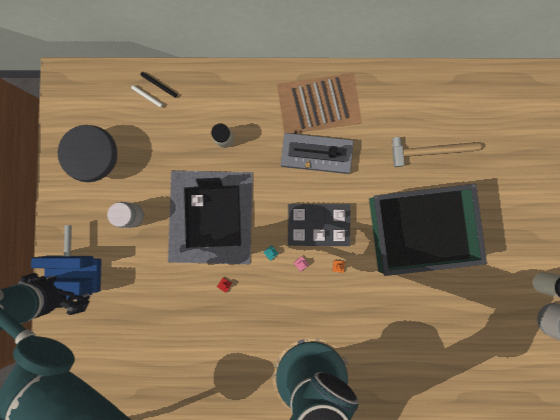

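The scene view shows the mould around (237,210), the tray at (353,225) with one casting at (371,243), the hopper at (125,185) and the control box at (225,280). The top view shows the mould at (320,225), the tray at (212,215), the hopper at (427,230) and the control box at (318,152). I'll zoom in for the details.

```bash
python3 - <<'E'
import cv2,numpy as np
s=cv2.imread("pics/scene0.png");t=cv2.imread("pics/top0.png")
def z(im,x,y,w,h,f): return cv2.resize(im[y:y+h,x:x+w],None,fx=f,fy=f,interpolation=cv2.INTER_CUBIC)
a=np.vstack([np.hstack([z(s,180,150,100,75,4),z(t,270,190,100,75,4)]),np.hstack([z(s,175,245,100,75,4),z(t,270,120,100,75,4)])])
cv2.imwrite("pics/z1.png",a)
b=np.hstack([z(s,300,180,115,100,3.45),z(t,160,165,115,100,3.45)])
c=np.hstack([z(s,60,135,135,85,2.94),z(t,360,175,135,110,2.94)[:250]])
b=b[:,:793];c=c[:b.shape[0],:793]
cv2.imwrite("pics/z2.png",np.vstack([b,c])[:600])
E
```

```text
(no output)
```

View pics/z1.png

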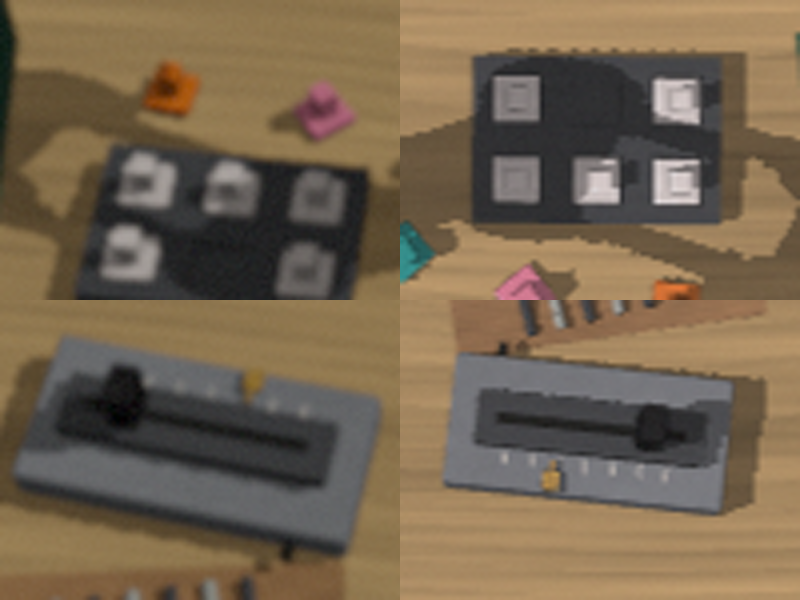

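View pics/z2.png

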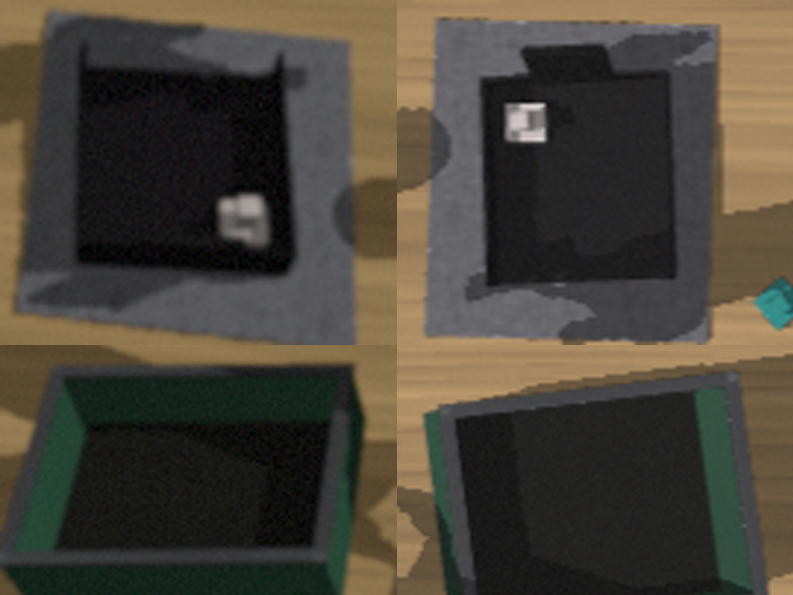

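Five castings are in the mould (top row left and right; bottom row left, middle and right) and one is in the tray at its (+52,+48) spot. The slider grip is at about top (334,152), with the brass pointer nose at top (307.8,160.5) / scene (238,269.5). Next I'll fit the object poses from the corners in both views.

```bash
cat > h.py <<'E'
import numpy as np,cv2
from workcell import *
from scipy.optimize import least_squares
from scipy.spatial.transform import Rotation as R
C={n:calibration(n) for n in("scene","top")}
def proj(n,P): return cv2.projectPoints(np.float64(P).reshape(-1,1,3),C[n]["rvec"],C[n]["tvec"],C[n]["camera_matrix"],None)[0][:,0]
def PM(n): return C[n]["camera_matrix"]@np.c_[cv2.Rodrigues(C[n]["rvec"])[0],C[n]["tvec"]]
def tri(ps,pt):
    X=cv2.triangulatePoints(PM("scene"),PM("top"),np.float64(ps),np.float64(pt)); return X[:3,0]/X[3,0]
def onz(n,p,z):
    M=PM(n);H=np.c_[M[:,0],M[:,1],M[:,2]*z+M[:,3]];q=np.linalg.solve(H,[*p,1]);return q[:2]/q[2]
def place(p,L):
    L=np.float64(L);c,s=np.cos(p[2]),np.sin(p[2]);return np.c_[p[0]+c*L[:,0]-s*L[:,1],p[1]+s*L[:,0]+c*L[:,1],L[:,2]+(p[3] if len(p)>3 else 0)]
def fit(obs,x0=(.55,0,0,0)):  # obs: list (cam, pix, local); solves x,y,yaw,z
    f=lambda p:np.concatenate([proj(c,place(p,[l]))[0]-u for c,u,l in obs])
    s=least_squares(f,x0,loss="soft_l1");return s.x,f(s.x).reshape(-1,2)
E
cat > a.py <<'E'
from h import *
np.set_printoptions(precision=4,suppress=True)
def zs(x,y,ox,oy,f,px=0,py=0): return ((x-px+.5)/f-.5+ox,(y-py+.5)/f-.5+oy)
T1=lambda x,y:("top",zs(x,y,270,190,4,400,0)); T2=lambda x,y:("top",zs(x,y,270,120,4,400,300))
S1=lambda x,y:("scene",zs(x,y,180,150,4)); S2=lambda x,y:("scene",zs(x,y,175,245,4,0,300))
T3=lambda x,y:("top",zs(x,y,160,165,3.45,397)); S3=lambda x,y:("scene",zs(x,y,300,180,3.45))
T4=lambda x,y:("top",zs(x,y,360,175,2.94,397,345)); S4=lambda x,y:("scene",zs(x,y,60,135,2.94,0,345))
def go(n,o,x0):
    p,r=fit([(*a,b) for a,b in o],x0);print(n,p,"\n",r.round(1).tolist())
    return p
a,b,h=.0625,.0925,.022
m=go("mould",[(T1(473,56),(a,b,h)),(T1(722,54),(a,-b,h)),(T1(720,222),(-a,-b,h)),(T1(473,222),(-a,b,h)),(S1(110,146),(-a,-b,h)),(S1(368,168),(-a,b,h))],(.5,0,0,0))
a,b=.05,.105
c=go("control",[(T2(459,353),(a,b,.03)),(T2(733,380),(a,-b,.03)),(T2(722,514),(-a,-b,.03)),(T2(444,486),(-a,b,.03)),(S2(63,337),(-a,-b,.03)),(S2(380,400),(-a,b,.03)),(S2(347,545),(a,b,.03)),(S2(15,475),(a,-b,.03))],(.7,0,0,0))
a,b=.14,.125
g=go("mat",[(T3(437,18),(a,b,.004)),(T3(719,27),(a,-b,.004)),(T3(709,342),(-a,-b,.004)),(T3(426,334),(-a,b,.004)),(S3(48,12),(-a,-b,.004)),(S3(350,42),(-a,b,.004)),(S3(355,343),(a,b,.004)),(S3(15,311),(a,-b,.004))],(.5,.3,0,0))
a,b=.09,.08
t=go("tray",[(T3(483,78),(a,b,.037)),(T3(669,72),(a,-b,.037)),(T3(677,277),(-a,-b,.037)),(T3(487,285),(-a,b,.037)),(S3(85,42),(-a,-b,.037)),(S3(280,54),(-a,b,.037)),(S3(293,272),(a,b,0)),(S3(77,262),(a,-b,0))],(.5,.3,0,0))
a,b=.111,.141
h_=go("hopper",[(T4(438,408),(a,b,.116)),(T4(738,374),(a,-b,.116)),(("top",(485,264)),(-a,-b,.116)),(("top",(380,273)),(-a,b,.116)),(S4(55,368),(-a,-b,.116)),(S4(353,368),(-a,b,.116)),(S4(342,558),(a,b,.116)),(S4(5,560),(a,-b,.116))],(.5,-.3,0,0))
print("nose tri",tri(S2(252,398)[1],T2(551,462)[1]))
print("grip top tri",tri(S2(127,372)[1],T2(652,424)[1]))
print("tray cast base centroid z.008", onz("top",T3(525,122)[1],.03), "in tray",(R.from_euler('z',-t[2]).apply([*(onz("top",T3(525,122)[1],.03)-t[:2]),0])))
for l in[(.03,.06),(.03,-.06),(-.03,.06),(-.03,0),(-.03,-.06)]: print(l,place(m,[(*l,.047)]), proj("top",place(m,[(*l,.047)])))
E
python3 a.py
```

```text
mould [ 0.4574 -0.0183  0.0057 -0.0017] 
 [[-0.2, -0.3], [-0.5, 0.2], [0.3, 0.2], [-0.2, 0.1], [-0.6, -0.1], [0.1, 0.2]]
control [ 0.6708 -0.0109 -0.0973 -0.008 ] 
 [[-0.9, 0.3], [0.2, 0.6], [-0.3, 0.0], [-0.6, -0.1], [-0.4, -0.3], [0.4, -0.6], [-0.4, 0.4], [-1.2, 0.9]]
mat [ 0.4775  0.31   -0.0184 -0.002 ] 
 [[-0.3, 0.3], [-0.5, -0.4], [-0.2, 0.4], [-0.5, 0.5], [-0.3, -0.7], [-0.4, -0.2], [-0.2, 2.8], [-0.4, 0.3]]
tray [0.478  0.2991 0.0509 0.0034] 
 [[-1.1, -0.0], [-1.0, -0.7], [-1.0, 0.9], [-0.2, 1.0], [-1.7, -0.2], [0.4, -0.7], [-1.9, 1.3], [-1.1, 0.8]]
hopper [ 0.4433 -0.3105  0.1207 -0.0061] 
 [[-1.3, -0.3], [-1.5, -0.3], [0.1, 0.7], [2.3, 3.2], [0.6, -0.6], [2.0, -1.2], [-3.9, 1.8], [-3.0, 1.9]]
nose tri [0.647  0.0187 0.0359]
grip top tri [ 0.6648 -0.0484  0.0931]
tray cast base centroid z.008 [0.5268 0.3458] in tray [0.0512 0.0442 0.    ]
(0.03, 0.06) [[0.4871 0.0419 0.0453]] [[298.9792 213.9219]]
(0.03, -0.06) [[ 0.4877 -0.0781  0.0453]] [[340.0737 213.9791]]
(-0.03, 0.06) [[0.4271 0.0416 0.0453]] [[298.995  234.4632]]
(-0.03, 0) [[ 0.4274 -0.0184  0.0453]] [[319.5731 234.5065]]
(-0.03, -0.06) [[ 0.4278 -0.0784  0.0453]] [[340.1806 234.5499]]
```

>>> {"name": "move_arm", "arguments": {
  "series": [3, 0, 0, 0, 0, 0, 10.6, 3, 0, 0, 0, 0, 0, 10.6, 3, 0, 0, 0, 0, 0, 10.6, 3, 0, 0, 0, 0, 0, 10.6, 3, 0, 0, 0, 0, 0, 10.6],
  "grip_force": 40
}}

```text
time: 0.72
tool_pos: [0.2969, 0.6057, 0.2385]
tcp_rot: [2.008, 2.416, -0.002]
wrist_force: [0.1, -0.7, -0.0]
width: 0.355
grip_force: 0.0
```

>>> {"name": "move_arm", "arguments": {
  "series": [3, 0, 0, 0, 0, 0, 10.6, 3, -4.7, 1.6, 0, 0, 0, 0, 3, -4.7, 1.6, 0, 0, 0, 0, 3, -4.7, 1.6, 0, 0, 0, 0, 3, -4.7, 1.6, 0, 0, 0, 0]
}}

```text
time: 1.35
tool_pos: [0.3621, 0.4167, 0.2387]
tcp_rot: [2.215, 2.227, -0.001]
wrist_force: [0.3, -0.3, 0.8]
width: 0.352
grip_force: 0.0
```

>>> {"name": "move_arm", "arguments": {
  "series": [3, -4.7, 1.6, 0, 0, 0, 0, 3, -4.7, 1.6, 0, 0, 0, 0, 3, -4.7, 1.6, 0, 0, 0, 0, 3, -4.7, 1.6, 0, 0, 0, 0, 3, -4.7, 1.6, 0, 0, 0, 0]
}}

```text
time: 1.98
tool_pos: [0.4432, 0.1822, 0.2389]
tcp_rot: [-2.216, -2.227, 0.001]
wrist_force: [0.5, -0.0, 0.0]
width: 0.346
grip_force: 0.0
```

>>> {"name": "move_arm", "arguments": {
  "series": [3, -4.7, 1.6, 3, 0, 0, 0, 3, -4.7, 1.6, 3, 0, 0, 0, 3, -4.7, 1.6, 3, 0, 0, 0, 3, 0, 0, 0, 0, 0, 0, 3, 0, 0, 0, 0, 0, 0]
}}

```text
time: 2.6
tool_pos: [0.4917, 0.0432, 0.1492]
tcp_rot: [-2.216, -2.225, 0.0]
wrist_force: [-0.1, 0.7, -0.1]
width: 0.348
grip_force: 0.0
```

```bash
python3 - <<'E'
from h import *
s=read_state();print(s["time"],s["tool_pos"],s["width"],s["wrist_force"]);print(R.from_rotvec(s["tcp_rot"]).as_matrix().round(4))
E
```

```text
2.6 [0.49167666 0.04319687 0.14915075] 0.34841748294245295 [-0.13109631  0.7300943  -0.13315291]
[[-4.e-03  1.e+00 -8.e-04]
 [ 1.e+00  4.e-03  5.e-04]
 [ 5.e-04 -8.e-04 -1.e+00]]
```

>>> {"name": "move_arm", "arguments": {
  "series": [3, -0.1, -0.4, 3, 0, 0, 0, 3, 0, 0, 4, 0, 0, 0, 3, 0, 0, 3, 0, 0, 0, 3, 0, 0, 1.4, 0, 0, 0, 3, 0, 0, 0, 0, 0, 0]
}}

```text
time: 3.22
tool_pos: [0.4877, 0.0429, 0.0353]
tcp_rot: [-2.214, -2.228, 0.001]
wrist_force: [0.5, -0.1, -0.1]
width: 0.353
grip_force: 0.0
```

>>> {"name": "move_arm", "arguments": {
  "series": [0.5, 0, 0, 0, 0, 0, 0, 0.5, 0, 0, 0, 0, 0, 0, 0.5, 0, 0, 0, 0, 0, 0, 0.5, 0, 0, -1, 0, 0, 0, 0.5, 0, 0, -4, 0, 0, 0]
}}

```text
time: 3.85
tool_pos: [0.4866, 0.0418, 0.0848]
tcp_rot: [-2.215, -2.226, 0.004]
wrist_force: [0.3, 0.6, -0.5]
width: 0.177
grip_force: 39.2
```

>>> {"name": "move_arm", "arguments": {
  "series": [0.5, 0, 0, -3, 0, 0, 0, 0.5, 0, 0, 0, 0, 0, 0]
}}

```text
time: 4.1
tool_pos: [0.4917, 0.042, 0.1196]
tcp_rot: [2.211, 2.222, 0.011]
wrist_force: [-0.1, 0.2, -0.1]
width: 0.177
grip_force: 39.3
```

```bash
python3 - <<'E'
from h import *
a=read_camera("scene");b=read_camera("top")
z=lambda im,x,y,w,h,f:cv2.resize(im[y:y+h,x:x+w,::-1],None,fx=f,fy=f,interpolation=cv2.INTER_CUBIC)
cv2.imwrite("pics/p1.png",np.hstack([z(a,180,130,230,160,1.74*1),z(b,165,165,230,160,1.74)]))
E
```

```text
(no output)
```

View pics/p1.png

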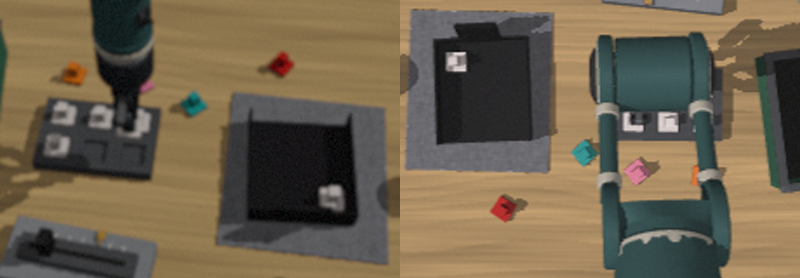

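The wrist hides part of the mould in the top view. In the scene view the casting is lifted (at ~(135,125)), its cavity is empty, and the tray is undisturbed. I'm placing it now.

>>> {"name": "move_arm", "arguments": {
  "series": [0.5, 4.2, 0.75, 0, 0, 0, 0, 0.5, 4.2, 0.75, 0, 0, 0, 0, 0.5, 4.2, 0.75, 0, 0, 0, 0, 0.5, 4.2, 0.75, 0, 0, 0, 0, 0.5, 4.2, 0.75, 3, 0, 0, 0]
}}

```text
time: 4.82
tool_pos: [0.5262, 0.2542, 0.0861]
tcp_rot: [2.215, 2.226, 0.006]
wrist_force: [1.3, -0.1, -0.6]
width: 0.173
grip_force: 39.3
```

>>> {"name": "move_arm", "arguments": {
  "series": [0.5, 0, 0, 3.5, 0, 0, 0, 0.5, 0, 0, 2, 0, 0, 0, 0.5, 0, 0, 0.6, 0, 0, 0, 0.5, 0, 0, 0, 0, 0, 0, 3, 0, 0, 0, 0, 0, 0]
}}

```text
time: 5.45
tool_pos: [0.5244, 0.2518, 0.0248]
tcp_rot: [2.216, 2.226, 0.001]
wrist_force: [0.1, -0.6, -0.3]
width: 0.349
grip_force: 0.0
```

>>> {"name": "move_arm", "arguments": {
  "series": [3, 0, 0, 0, 0, 0, 0, 3, 0, 0, -4.5, 0, 0, 0, 3, 0, 0, -4.6, 0, 0, 0, 3, 0, 0, 0, 0, 0, 0]
}}

```text
time: 5.95
tool_pos: [0.5277, 0.253, 0.1194]
tcp_rot: [2.214, 2.224, 0.012]
wrist_force: [0.6, 1.3, -0.6]
width: 0.352
grip_force: 0.0
```

>>> {"name": "move_arm", "arguments": {
  "series": [3, -5.52, -0.63, 0, 0, 0, 0, 3, -5.52, -0.63, 0, 0, 0, 0, 3, -5.52, -0.63, 0, 0, 0, 0, 3, -5.52, -0.63, 0, 0, 0, 0, 3, -5.52, -0.63, 0, 0, 0, 0]
}}

```text
time: 6.58
tool_pos: [0.4926, -0.0258, 0.1135]
tcp_rot: [-2.215, -2.225, 0.003]
wrist_force: [1.3, -0.5, -0.1]
width: 0.351
grip_force: 0.0
```

>>> {"name": "move_arm", "arguments": {
  "series": [3, -5.5, -0.63, 0, 0, 0, 0, 3, 0, 0, 0, 0, 0, 0]
}}

```text
time: 6.82
tool_pos: [0.4865, -0.0824, 0.1136]
tcp_rot: [-2.221, -2.219, 0.003]
wrist_force: [-0.1, -0.0, -0.2]
width: 0.354
grip_force: 0.0
```

```bash
python3 - <<'E'
from h import *
a=read_camera("scene");b=read_camera("top");print(read_state()["tool_pos"])
z=lambda im,x,y,w,h,f:cv2.resize(im[y:y+h,x:x+w,::-1],None,fx=f,fy=f,interpolation=cv2.INTER_CUBIC)
cv2.imwrite("pics/p2.png",np.hstack([z(a,180,130,230,160,1.74*1),z(b,165,165,230,160,1.74)]))
E
```

```text
[ 0.48702704 -0.0794534   0.11378866]
```

View pics/p2.png

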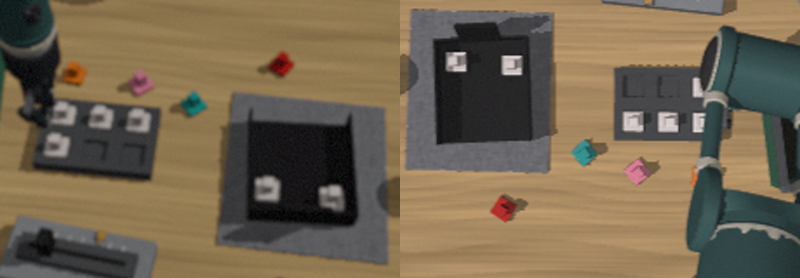

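The first placement is good: the tray holds two castings at its back. Next is the second casting.

>>> {"name": "move_arm", "arguments": {
  "series": [3, 0.1, 0.1, 4, 0, 0, 0, 3, 0, 0, 2.9, 0, 0, 0, 3, 0, 0, 1, 0, 0, 0, 3, 0, 0, 0, 0, 0, 0, 0.5, 0, 0, 0, 0, 0, 0]
}}

```text
time: 7.55
tool_pos: [0.4877, -0.0774, 0.0371]
tcp_rot: [-2.212, -2.226, 0.005]
wrist_force: [-1.0, 0.7, 3.5]
width: 0.181
grip_force: 39.6
```

>>> {"name": "move_arm", "arguments": {
  "series": [0.5, 0, 0, 0, 0, 0, 0, 0.5, 0, 0, 0, 0, 0, 0, 0.5, 0, 0, -2, 0, 0, 0, 0.5, 0, 0, -5.9, 0, 0, 0, 0.5, 5.42, 0.51, 0, 0, 0, 0]
}}

```text
time: 8.18
tool_pos: [0.5002, -0.026, 0.1226]
tcp_rot: [2.213, 2.213, 0.014]
wrist_force: [0.9, 1.0, -1.2]
width: 0.18
grip_force: 39.4
```

>>> {"name": "move_arm", "arguments": {
  "series": [0.5, 5.42, 0.51, 0, 0, 0, 0, 0.5, 5.42, 0.51, 0, 0, 0, 0, 0.5, 5.42, 0.51, 0, 0, 0, 0, 0.5, 5.42, 0.51, 0, 0, 0, 0, 0.5, 5.42, 0.51, 0, 0, 0, 0]
}}

```text
time: 8.8
tool_pos: [0.5191, 0.2498, 0.1172]
tcp_rot: [2.215, 2.226, 0.005]
wrist_force: [1.7, -0.0, 0.5]
width: 0.173
grip_force: 39.4
```

>>> {"name": "move_arm", "arguments": {
  "series": [0.5, 5.4, 0.5, 0, 0, 0, 0, 0.5, 0, 0, 4.5, 0, 0, 0, 0.5, 0, 0, 3, 0, 0, 0, 0.5, 0, 0, 0.9, 0, 0, 0, 0.5, 0, 0, 0, 0, 0, 0]
}}

```text
time: 9.43
tool_pos: [0.5237, 0.3018, 0.0324]
tcp_rot: [2.216, 2.227, 0.002]
wrist_force: [-0.2, 0.3, -0.7]
width: 0.176
grip_force: 39.4
```

>>> {"name": "move_arm", "arguments": {
  "series": [3, 0, 0, 0, 0, 0, 0, 3, 0, 0, 0, 0, 0, 0, 3, 0, 0, -4.5, 0, 0, 0, 3, 0, 0, -4.1, 0, 0, 0, 3, -4.33, -1.6, 0, 0, 0, 0]
}}

```text
time: 10.05
tool_pos: [0.5122, 0.2612, 0.1236]
tcp_rot: [2.21, 2.226, 0.019]
wrist_force: [0.8, -0.5, -0.7]
width: 0.35
grip_force: 0.0
```

>>> {"name": "move_arm", "arguments": {
  "series": [3, -4.33, -1.6, 0, 0, 0, 0, 3, -4.33, -1.6, 0, 0, 0, 0, 3, -4.33, -1.6, 0, 0, 0, 0, 3, -4.33, -1.6, 0, 0, 0, 0, 3, -4.33, -1.6, 0, 0, 0, 0]
}}

```text
time: 10.68
tool_pos: [0.4281, 0.0398, 0.1182]
tcp_rot: [2.215, 2.226, 0.002]
wrist_force: [0.3, -1.3, -0.7]
width: 0.352
grip_force: 0.0
```

```bash
cat >> h.py <<'E'
def blobs():
    # bright neutral blobs in mould/tray area of both pictures, on plane z=.03
    for n in("top","scene"):
        im=read_camera(n).astype(int);m=((im.min(2)>95)&(np.ptp(im,axis=2)<28)).astype(np.uint8)
        k,_,st,ce=cv2.connectedComponentsWithStats(m)
        o=[(*onz(n,ce[i],.033).round(3),int(st[i,4])) for i in range(1,k) if st[i,4]>12]
        print(n,[tuple(map(float,b)) for b in o if .35<b[0]<.65 and -.15<b[1]<.45])
def st():
    s=read_state();print(s["time"],s["tool_pos"].round(4),s["width"].round(3),s["wrist_force"].round(1))
E
python3 -c "
from h import *
blobs();st()"
```

```text
top [(0.45, 0.338, 2801.0), (0.527, 0.344, 121.0), (0.523, 0.298, 139.0), (0.521, 0.25, 131.0), (0.375, 0.093, 139.0), (0.354, -0.073, 90.0)]
scene [(0.419, -0.084, 18.0), (0.434, -0.067, 55.0), (0.431, -0.014, 128.0), (0.43, 0.046, 130.0), (0.53, 0.252, 137.0), (0.531, 0.302, 139.0), (0.525, 0.345, 67.0), (0.547, 0.345, 25.0), (0.632, -0.052, 317.0)]Traceback (most recent call last):
  File "<string>", line 3, in <module>
    blobs();st()
            ~~^^
  File "h.py", line 25, in st
    s=read_state();print(s["time"],s["tool_pos"].round(4),s["width"].round(3),s["wrist_force"].round(1))
                                                          ^^^^^^^^^^^^^^^^
AttributeError: 'float' object has no attribute 'round'
```

>>> {"name": "move_arm", "arguments": {
  "series": [3, 0, 0, 4.4, 0, 0, 0, 3, 0, 0, 2.9, 0, 0, 0, 3, 0, 0, 1, 0, 0, 0, 3, 0, 0, 0, 0, 0, 0, 0.5, 0, 0, 0, 0, 0, 0]
}}

```text
time: 11.4
tool_pos: [0.4278, 0.0415, 0.0355]
tcp_rot: [-2.215, -2.226, 0.002]
wrist_force: [-1.7, -0.7, 1.4]
width: 0.175
grip_force: 39.0
```

>>> {"name": "move_arm", "arguments": {
  "series": [0.5, 0, 0, 0, 0, 0, 0, 0.5, 0, 0, 0, 0, 0, 0, 0.5, 0, 0, -2.4, 0, 0, 0, 0.5, 0, 0, -5.9, 0, 0, 0, 0.5, 5.08, 0.81, 0, 0, 0, 0]
}}

```text
time: 12.02
tool_pos: [0.4419, 0.0914, 0.1242]
tcp_rot: [2.215, 2.215, 0.017]
wrist_force: [1.2, -0.6, 0.9]
width: 0.174
grip_force: 39.2
```

>>> {"name": "move_arm", "arguments": {
  "series": [0.5, 5.08, 0.81, 0, 0, 0, 0, 0.5, 5.08, 0.81, 0, 0, 0, 0, 0.5, 5.08, 0.81, 0, 0, 0, 0, 0.5, 5.08, 0.81, 0, 0, 0, 0, 0.5, 5.08, 0.81, 0, 0, 0, 0]
}}

```text
time: 12.65
tool_pos: [0.4763, 0.3487, 0.1189]
tcp_rot: [2.215, 2.227, 0.005]
wrist_force: [1.7, -0.3, 0.3]
width: 0.178
grip_force: 39.2
```

>>> {"name": "move_arm", "arguments": {
  "series": [0.5, 0, 0, 0, 0, 0, 0, 0.5, 0, 0, 4.8, 0, 0, 0, 0.5, 0, 0, 3, 0, 0, 0, 0.5, 0, 0, 1.1, 0, 0, 0, 0.5, 0, 0, 0, 0, 0, 0]
}}

```text
time: 13.28
tool_pos: [0.4759, 0.3459, 0.0295]
tcp_rot: [2.216, 2.226, 0.002]
wrist_force: [0.6, -0.1, -1.7]
width: 0.179
grip_force: 39.6
```

>>> {"name": "move_arm", "arguments": {
  "series": [3, 0, 0, 0, 0, 0, 0, 3, 0, 0, 0, 0, 0, 0, 3, 0, 0, -4.5, 0, 0, 0, 3, 0, 0, -4.4, 0, 0, 0, 3, -5.22, -0.69, 0, 0, 0, 0]
}}

```text
time: 13.9
tool_pos: [0.4734, 0.2978, 0.1234]
tcp_rot: [2.21, 2.228, 0.02]
wrist_force: [0.4, -0.4, 0.4]
width: 0.354
grip_force: 0.0
```

>>> {"name": "move_arm", "arguments": {
  "series": [3, -5.22, -0.69, 0, 0, 0, 0, 3, -5.22, -0.69, 0, 0, 0, 0, 3, -5.22, -0.69, 0, 0, 0, 0, 3, -5.22, -0.69, 0, 0, 0, 0, 3, -5.22, -0.69, 0, 0, 0, 0]
}}

```text
time: 14.52
tool_pos: [0.4354, 0.0312, 0.118]
tcp_rot: [2.214, 2.226, 0.002]
wrist_force: [0.4, -0.5, 0.0]
width: 0.354
grip_force: 0.0
```

>>> {"name": "move_arm", "arguments": {
  "series": [3, -5.22, -0.69, 0, 0, 0, 0, 3, 0, 0, 0, 0, 0, 0]
}}

```text
time: 14.78
tool_pos: [0.4286, -0.0224, 0.1178]
tcp_rot: [2.221, 2.22, 0.0]
wrist_force: [-0.5, -0.0, 0.1]
width: 0.352
grip_force: 0.0
```

```bash
sed -i 's/s\["width"\].round(3)/s["width"]/' h.py
python3 -c "
from h import *
blobs();st()"
```

```text
top [(0.45, 0.338, 2806.0), (0.527, 0.345, 122.0), (0.523, 0.298, 140.0), (0.521, 0.25, 131.0), (0.476, 0.343, 116.0), (0.389, -0.004, 160.0)]
scene [(0.431, -0.073, 131.0), (0.43, -0.014, 131.0), (0.482, 0.342, 102.0), (0.53, 0.252, 138.0), (0.532, 0.301, 143.0), (0.532, 0.345, 99.0), (0.632, -0.052, 327.0)]
14.875 [ 0.429  -0.0198  0.1177] 0.3552483146977467 [ 0.9 -0.2  0.3]
```

>>> {"name": "move_arm", "arguments": {
  "series": [3, 0.1, -0.1, 4.4, 0, 0, 0, 3, 0, 0, 2.9, 0, 0, 0, 3, 0, 0, 1, 0, 0, 0, 3, 0, 0, 0, 0, 0, 0, 0.5, 0, 0, 0, 0, 0, 0]
}}

```text
time: 15.5
tool_pos: [0.4278, -0.018, 0.0355]
tcp_rot: [-2.214, -2.227, 0.001]
wrist_force: [-0.8, 0.2, 2.5]
width: 0.179
grip_force: 39.1
```

>>> {"name": "move_arm", "arguments": {
  "series": [0.5, 0, 0, 0, 0, 0, 0, 0.5, 0, 0, 0, 0, 0, 0, 0.5, 0, 0, -2.4, 0, 0, 0, 0.5, 0, 0, -5.9, 0, 0, 0, 0.5, 5.29, 0.84, 0, 0, 0, 0]
}}

```text
time: 16.12
tool_pos: [0.4419, 0.0328, 0.1239]
tcp_rot: [2.215, 2.213, 0.015]
wrist_force: [2.0, -0.7, -0.8]
width: 0.182
grip_force: 39.3
```

>>> {"name": "move_arm", "arguments": {
  "series": [0.5, 5.29, 0.84, 0, 0, 0, 0, 0.5, 5.29, 0.84, 0, 0, 0, 0, 0.5, 5.29, 0.84, 0, 0, 0, 0, 0.5, 5.29, 0.84, 0, 0, 0, 0, 0.5, 5.29, 0.84, 0, 0, 0, 0]
}}

```text
time: 16.75
tool_pos: [0.4777, 0.3015, 0.1186]
tcp_rot: [2.215, 2.226, 0.005]
wrist_force: [0.2, -0.6, -0.6]
width: 0.176
grip_force: 39.3
```

>>> {"name": "move_arm", "arguments": {
  "series": [0.5, 0, 0, 0, 0, 0, 0, 0.5, 0, 0, 4.8, 0, 0, 0, 0.5, 0, 0, 3, 0, 0, 0, 0.5, 0, 0, 1.1, 0, 0, 0, 0.5, 0, 0, 0, 0, 0, 0]
}}

```text
time: 17.38
tool_pos: [0.4772, 0.2987, 0.0292]
tcp_rot: [2.216, 2.226, 0.001]
wrist_force: [0.3, 0.2, 0.1]
width: 0.171
grip_force: 40.1
```

>>> {"name": "move_arm", "arguments": {
  "series": [3, 0, 0, 0, 0, 0, 0, 3, 0, 0, 0, 0, 0, 0, 3, 0, 0, -4.5, 0, 0, 0, 3, 0, 0, -4.4, 0, 0, 0, 3, -5.39, -0.72, 0, 0, 0, 0]
}}

```text
time: 18.0
tool_pos: [0.4746, 0.2487, 0.1233]
tcp_rot: [2.209, 2.228, 0.019]
wrist_force: [0.7, -1.5, -0.6]
width: 0.356
grip_force: 0.0
```

>>> {"name": "move_arm", "arguments": {
  "series": [3, -5.39, -0.72, 0, 0, 0, 0, 3, -5.39, -0.72, 0, 0, 0, 0, 3, -5.39, -0.72, 0, 0, 0, 0, 3, -5.39, -0.72, 0, 0, 0, 0, 3, -5.39, -0.72, 0, 0, 0, 0]
}}

```text
time: 18.62
tool_pos: [0.435, -0.0261, 0.118]
tcp_rot: [2.214, 2.226, 0.002]
wrist_force: [1.1, -0.0, 0.1]
width: 0.354
grip_force: 0.0
```

>>> {"name": "move_arm", "arguments": {
  "series": [3, -5.39, -0.72, 0, 0, 0, 0, 3, 0, 0, 0, 0, 0, 0]
}}

```text
time: 18.88
tool_pos: [0.428, -0.0816, 0.118]
tcp_rot: [2.221, 2.219, 0.0]
wrist_force: [0.6, -0.1, -0.3]
width: 0.349
grip_force: 0.0
```

```bash
python3 -c "
from h import *
blobs();st()"
```

```text
top [(0.449, 0.338, 2773.0), (0.527, 0.344, 121.0), (0.523, 0.298, 139.0), (0.521, 0.25, 131.0), (0.476, 0.343, 112.0), (0.476, 0.297, 129.0), (0.403, -0.098, 172.0), (0.427, -0.066, 60.0)]
scene [(0.43, -0.073, 132.0), (0.486, 0.299, 139.0), (0.483, 0.343, 108.0), (0.53, 0.252, 139.0), (0.531, 0.301, 142.0), (0.532, 0.345, 99.0), (0.632, -0.052, 330.0)]
18.975 [ 0.4282 -0.0787  0.1176] 0.3495594670402735 [0.2 0.6 0.6]
```

>>> {"name": "move_arm", "arguments": {
  "series": [3, 0, 0, 4.4, 0, 0, 0, 3, 0, 0, 2.9, 0, 0, 0, 3, 0, 0, 1, 0, 0, 0, 3, 0, 0, 0, 0, 0, 0, 0.5, 0, 0, 0, 0, 0, 0]
}}

```text
time: 19.6
tool_pos: [0.4277, -0.0779, 0.0355]
tcp_rot: [-2.213, -2.227, 0.002]
wrist_force: [-1.5, 0.2, 3.7]
width: 0.179
grip_force: 39.2
```

>>> {"name": "move_arm", "arguments": {
  "series": [0.5, 0, 0, 0, 0, 0, 0, 0.5, 0, 0, 0, 0, 0, 0, 0.5, 0, 0, -2.4, 0, 0, 0, 0.5, 0, 0, -5.9, 0, 0, 0, 0.5, 5.49, 0.87, 0, 0, 0, 0]
}}

```text
time: 20.23
tool_pos: [0.4427, -0.0259, 0.1242]
tcp_rot: [2.214, 2.212, 0.014]
wrist_force: [0.4, 0.8, -0.5]
width: 0.178
grip_force: 39.4
```

>>> {"name": "move_arm", "arguments": {
  "series": [0.5, 5.49, 0.87, 0, 0, 0, 0, 0.5, 5.49, 0.87, 0, 0, 0, 0, 0.5, 5.49, 0.87, 0, 0, 0, 0, 0.5, 5.49, 0.87, 0, 0, 0, 0, 0.5, 5.49, 0.87, 0, 0, 0, 0]
}}

```text
time: 20.85
tool_pos: [0.4798, 0.2538, 0.119]
tcp_rot: [2.215, 2.226, 0.005]
wrist_force: [0.3, -0.8, -1.8]
width: 0.174
grip_force: 39.3
```

>>> {"name": "move_arm", "arguments": {
  "series": [0.5, 0, 0, 0, 0, 0, 0, 0.5, 0, 0, 4.8, 0, 0, 0, 0.5, 0, 0, 3, 0, 0, 0, 0.5, 0, 0, 1.1, 0, 0, 0, 0.5, 0, 0, 0, 0, 0, 0]
}}

```text
time: 21.48
tool_pos: [0.4793, 0.2508, 0.0294]
tcp_rot: [2.216, 2.226, 0.001]
wrist_force: [0.5, 0.4, -1.2]
width: 0.171
grip_force: 39.8
```

>>> {"name": "move_arm", "arguments": {
  "series": [3, 0, 0, 0, 0, 0, 0, 3, 0, 0, 0, 0, 0, 0, 3, 0, 0, -4.5, 0, 0, 0, 3, 0, 0, -4.5, 0, 0, 0, 3, -5, 0, 0, 0, 0, 0]
}}

```text
time: 22.1
tool_pos: [0.4835, 0.2043, 0.124]
tcp_rot: [2.208, 2.228, 0.017]
wrist_force: [0.3, -0.9, -1.2]
width: 0.354
grip_force: 0.0
```

>>> {"name": "move_arm", "arguments": {
  "series": [3, -5, 0, -2, 0, 0, 0, 3, -5, 0, -2, 0, 0, 0, 3, -5, 0, -2, 0, 0, 0, 3, -5, 0, -2, 0, 0, 0, 3, 0, 0, 0, 0, 0, 0]
}}

```text
time: 22.72
tool_pos: [0.4814, -0.0017, 0.2009]
tcp_rot: [2.218, 2.218, 0.005]
wrist_force: [-0.3, 0.4, -0.5]
width: 0.35
grip_force: 0.0
```

```bash
python3 -c "
from h import *
blobs();st()
a=read_camera('scene');b=read_camera('top')
z=lambda im,x,y,w,h,f:cv2.resize(im[y:y+h,x:x+w,::-1],None,fx=f,fy=f,interpolation=cv2.INTER_CUBIC)
cv2.imwrite('pics/p3.png',np.hstack([z(a,300,180,115,100,3.45),z(b,160,165,115,100,3.45)]))
"
```

```text
top [(0.45, 0.338, 2816.0), (0.463, 0.02, 200.0), (0.527, 0.345, 123.0), (0.523, 0.298, 141.0), (0.521, 0.25, 131.0), (0.48, 0.25, 132.0), (0.476, 0.343, 115.0), (0.476, 0.297, 129.0)]
scene [(0.51, 0.252, 277.0), (0.486, 0.299, 137.0), (0.474, 0.344, 65.0), (0.498, 0.34, 35.0), (0.531, 0.302, 140.0), (0.525, 0.345, 67.0), (0.547, 0.347, 27.0), (0.632, -0.053, 325.0)]
22.825 [0.48   0.001  0.1987] 0.35171393285485014 [-0.8  0.   0.5]
```

View pics/p3.png

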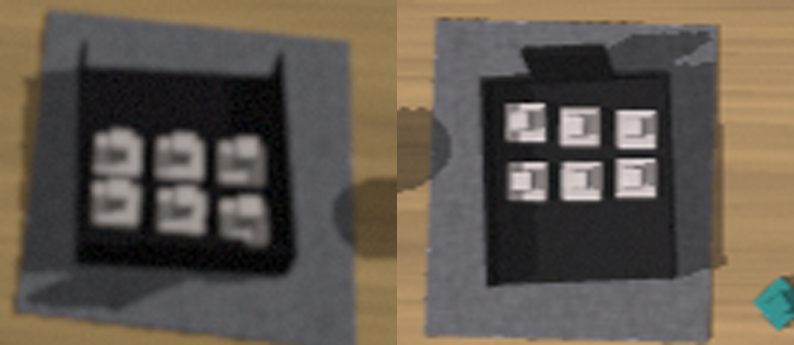

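All six castings stand upright in the tray: two rows at top-crop y≈125 and 180. The handle's top edge runs (522,48)–(605,45) in the crop. I'll work out the handle grasp.

```bash
python3 - <<'E'
from h import *
z=lambda x,y:((x-397+.5)/3.45-.5+160,(y+.5)/3.45-.5+165)
L=onz("top",z(522,48),.081);Rr=onz("top",z(605,45),.081)
print("handle top edge",L,Rr,"w",np.linalg.norm(L-Rr),"yaw",np.arctan2(*(Rr-L)[[0]],-(Rr-L)[1]))
A=[onz("top",z(*p),.041) for p in((483,78),(669,72))];B=[onz("top",z(*p),.008) for p in((677,277),(487,285))]
print("rim",A,B)
a,b=.09,.08;o=[("top",z(483,78),(a,b,.041)),("top",z(669,72),(a,-b,.041)),("top",z(677,277),(-a,-b,.008)),("top",z(487,285),(-a,b,.008)),("top",z(522,48),(.110,.035,.083)),("top",z(605,45),(.110,-.035,.083))]
f=lambda p:np.concatenate([proj(c,place(p,[l]))[0]-u for c,u,l in o])
s=least_squares(f,(.478,.299,.05));print(s.x,f(s.x).reshape(-1,2).round(1).tolist())
print("TCP goal",place(s.x,[(.094,0,.0517)]))
E
```

```text
handle top edge [0.58501465 0.33848045] [0.58791225 0.26962176] w 0.06891963020262419 yaw 0.04205555738201726
rim [array([0.56369248, 0.38020245]), array([0.56982856, 0.22059943])] [array([0.39336036, 0.21506938]), array([0.38501575, 0.38158231])]
[0.47736436 0.29970262 0.02999227] [[-0.7, -0.4], [-0.6, 0.0], [-0.7, 1.2], [1.5, 0.0], [0.0, -0.5], [0.5, -0.2]]
TCP goal [[0.57132208 0.30252147 0.0517    ]]
```

>>> {"name": "move_arm", "arguments": {
  "series": [5, 4.33, 1.7, 0, 0, 0, 0, 5, 4.33, 1.7, 0, 0, 0, 0, 5, 4.33, 1.7, 0, 0, 0, 0, 5, 4.33, 1.7, 0, 0, 0, 0, 5, 4.33, 1.7, 0, 0, 0, 0]
}}

```text
time: 23.55
tool_pos: [0.563, 0.2214, 0.197]
tcp_rot: [-2.212, -2.229, 0.003]
wrist_force: [0.4, -0.4, 0.5]
width: 0.585
grip_force: 0.0
```

>>> {"name": "move_arm", "arguments": {
  "series": [5, 4.33, 1.7, 0, 0, 0, 0, 5, 4.33, 1.7, 0, 0, 0, 0, 5, 0, 0, 0, 10, 0, -1, 5, 0, 0, 0, 10, 0, -1, 5, 0, 0, 0, 0, 0, 0]
}}

```text
time: 24.18
tool_pos: [0.5972, 0.3059, 0.1925]
tcp_rot: [-1.988, -2.07, 0.369]
wrist_force: [0.2, 0.6, -0.6]
width: 0.587
grip_force: 0.0
```

>>> {"name": "move_arm", "arguments": {
  "series": [5, 0, 1.2, 3.4, 0, 0, 0, 5, 0, 1.2, 3.4, 0, 0, 0, 5, 0, 0, 0, 0, 0, 0, 5, 0, 0, 0, 0, 0, 0]
}}

```text
time: 24.68
tool_pos: [0.5964, 0.3063, 0.1279]
tcp_rot: [-1.991, -2.075, 0.357]
wrist_force: [0.1, 0.3, -0.3]
width: 0.59
grip_force: 0.0
```

```bash
cat >> h.py <<'E'
def delta(goal):
    s=read_state();M=R.from_rotvec(s["tcp_rot"]);st();print(M.as_matrix().round(3).tolist());print("tool cm",(M.inv().apply(np.array(goal)-s["tool_pos"])*100).round(2))
E
python3 -c "
from h import *
delta([.572,.303,.052]);blobs()
a=read_camera('scene');b=read_camera('top')
z=lambda im,x,y,w,h,f:cv2.resize(im[y:y+h,x:x+w,::-1],None,fx=f,fy=f,interpolation=cv2.INTER_CUBIC)
cv2.imwrite('pics/p4.png',np.hstack([z(a,300,160,115,120,3.45),z(b,160,145,115,120,3.45)]))
"
```

```text
24.675 [0.5964 0.3063 0.1279] 0.5899445337253868 [ 0.1  0.3 -0.3]
[[-0.04, 0.94, -0.34], [0.999, 0.04, -0.007], [0.007, -0.34, -0.94]]
tool cm [-0.28  0.27  7.97]
top [(0.647, 0.378, 150.0), (0.637, -0.019, 650.0), (0.599, 0.208, 116.0), (0.4, 0.409, 551.0)]
scene [(0.365, 0.199, 19.0), (0.383, 0.225, 137.0), (0.367, 0.315, 96.0), (0.382, 0.272, 46.0), (0.51, 0.252, 294.0), (0.49, 0.288, 53.0), (0.536, 0.292, 62.0), (0.587, 0.42, 80.0), (0.633, -0.053, 356.0), (0.572, 0.396, 13.0), (0.618, 0.322, 62.0), (0.603, 0.373, 100.0), (0.643, 0.052, 184.0), (0.62, 0.282, 35.0), (0.62, 0.366, 13.0)]
```

View pics/p4.png

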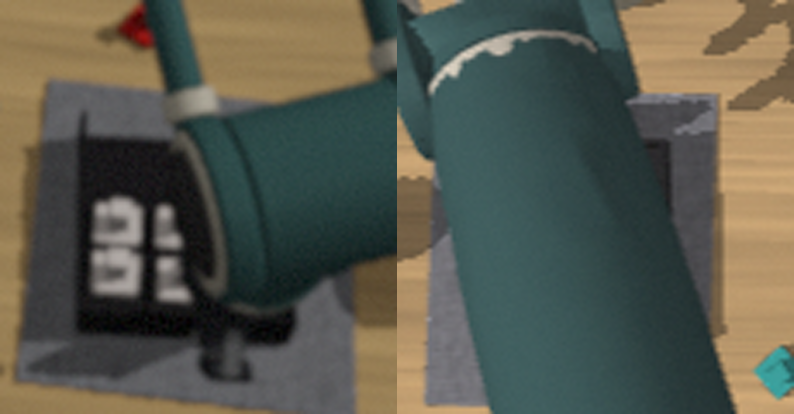

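The arm hides the handle in both views, but the visible tray parts and castings are unmoved. I'll close in and grip.

>>> {"name": "move_arm", "arguments": {
  "series": [5, -0.3, 0.3, 3, 0, 0, 0, 5, 0, 0, 3, 0, 0, 0, 5, 0, 0, 1.5, 0, 0, 0, 5, 0, 0, 0.5, 0, 0, 0, 5, 0, 0, 0, 0, 0, 0]
}}

```text
time: 25.5
tool_pos: [0.573, 0.3021, 0.0507]
tcp_rot: [-1.991, -2.073, 0.358]
wrist_force: [0.7, 0.5, 0.5]
width: 0.584
grip_force: 0.0
```

>>> {"name": "move_arm", "arguments": {
  "series": [0, 0, 0, 0, 0, 0, 0, 0, 0, 0, 0, 0, 0, 0, 0, 0, 0, 0, 0, 0, 0, 0, 0, 0, 0, 0, 0, 0, 0, 0, 0, 0, 0, 0, 0],
  "grip_force": 110
}}

```text
time: 26.12
tool_pos: [0.5727, 0.302, 0.0512]
tcp_rot: [-1.991, -2.073, 0.358]
wrist_force: [-0.2, -1.7, 5.4]
width: 0.103
grip_force: 108.1
```

```bash
python3 -c "
from h import *
delta([.572,.303,.052]);print(proj('top',[[.572,.303,.05]]))
"
```

```text
26.125 [0.5727 0.302  0.0512] 0.10295182763972653 [-0.2 -1.7  5.4]
[[-0.039, 0.939, -0.341], [0.999, 0.039, -0.007], [0.006, -0.341, -0.94]]
tool cm [ 0.1  -0.09 -0.05]
[[210.11547645 184.29657533]]
```

The handle is gripped (opening ≈10 mm, 108 N). Next I'll plan the carry and pour, pivoting about the lip so that it stays over the hopper.

```bash
cat > plan.py <<'E'
from h import *
R0=R.from_matrix(np.array([[0,1,0],[1,0,0],[0,0,-1.]]))
B=np.array([.0945,0,.0477]);LIP=np.array([-.09,0,0])-B
rt=lambda psi,th:R.from_euler('z',psi)*R.from_euler('y',np.radians(-th))
rot=lambda psi,th:rt(psi,th)*R.from_euler('y',np.radians(20))*R0
lip=lambda L,psi,th:np.array(L)-rt(psi,th).apply(LIP)
def plan(wps,grip=0,start=None):  # wps: (pos,psi,th,n rows); prints rounded rows for 1/8 s
    s=read_state();p=s["tool_pos"];M=R.from_rotvec(s["tcp_rot"]); p0,ps0,th0=start if start else (p,*wps[0][1:3])
    rows=[]
    for pos,psi,th,n in wps:
        for k in range(1,n+1):
            f=k/n;q=p0+(np.array(pos)-p0)*f if pos is not None else None
            ps,t=ps0+(psi-ps0)*f,th0+(th-th0)*f
            if len(np.shape(q))==0: q=p
            d=(M.inv().apply(q-p)*100).round(2);r=np.degrees((M.inv()*rot(ps,t)).as_rotvec()).round(1)
            p=p+M.apply(d/100);M=M*R.from_rotvec(np.radians(r));rows.append([grip,*d,*r])
        p0,ps0,th0=np.array(pos),psi,th
    for i in range(0,len(rows),5):print("[",", ".join(f"{v:g}" for r in rows[i:i+5] for v in r),"]")
    print(p,len(rows))
def pivot(L,psi,t0,t1,n): return [(lip(L,psi,t),psi,t,1) for t in np.linspace(t0,t1,n+1)[1:]]
E
cat > b.py <<'E'
from plan import *
psi=-.61;u=np.array([np.cos(psi),np.sin(psi)]);L=np.array([.443,-.31])+.03*u
P=[((.5727,.302,.082),.04,0,3),((.5727,.302,.22),.04,-6,5),(lip([*L,.17],psi,-6),psi,-6,27)]
plan(P,start=(np.array([.5727,.302,.0512]),.04,0)); print(P[-1][0],L)
E
python3 b.py
```

```text
[ 0, 0, -0.35, -0.97, 0, -0.4, 0.1, 0, 0, -0.35, -0.96, 0, 0, -0, 0, 0, -0.35, -0.97, 0, 0, -0, 0, 0, -0.94, -2.59, 1.2, 0, -0, 0, -0, -1, -2.58, 1.2, 0, -0 ]
[ 0, -0, -1.05, -2.55, 1.2, 0, -0, 0, -0.01, -1.1, -2.53, 1.2, 0, -0, 0, 0, -1.16, -2.5, 1.2, 0, -0, 0, -2.73, 0.1, 0.04, 0, 0.6, 1.2, 0, -2.74, 0.16, 0.01, 0, 0.6, 1.3 ]
[ 0, -2.72, 0.22, -0.01, 0.1, 0.7, 1.2, 0, -2.73, 0.28, -0.05, -0.1, 0.6, 1.2, 0, -2.71, 0.34, -0.08, 0, 0.6, 1.3, 0, -2.71, 0.39, -0.1, 0, 0.6, 1.2, 0, -2.7, 0.46, -0.14, 0, 0.6, 1.3 ]
[ 0, -2.68, 0.51, -0.16, 0, 0.6, 1.2, 0, -2.67, 0.57, -0.19, 0, 0.6, 1.3, 0, -2.65, 0.63, -0.21, 0, 0.6, 1.2, 0, -2.64, 0.69, -0.25, 0, 0.6, 1.2, 0, -2.62, 0.74, -0.27, 0, 0.6, 1.3 ]
[ 0, -2.61, 0.8, -0.3, 0, 0.6, 1.2, 0, -2.57, 0.86, -0.33, 0, 0.6, 1.3, 0, -2.56, 0.91, -0.35, 0, 0.6, 1.2, 0, -2.53, 0.97, -0.38, 0, 0.6, 1.2, 0, -2.51, 1.02, -0.41, 0, 0.6, 1.3 ]
[ 0, -2.48, 1.07, -0.43, 0, 0.6, 1.2, 0, -2.45, 1.13, -0.46, 0, 0.6, 1.3, 0, -2.42, 1.18, -0.49, 0, 0.6, 1.2, 0, -2.39, 1.24, -0.5, 0, 0.6, 1.2, 0, -2.36, 1.28, -0.54, 0, 0.6, 1.3 ]
[ 0, -2.33, 1.34, -0.56, 0, 0.6, 1.2, 0, -2.28, 1.38, -0.58, 0, 0.6, 1.3, 0, -2.26, 1.44, -0.61, 0, 0.6, 1.2, 0, -2.21, 1.48, -0.63, 0, 0.6, 1.2, 0, -2.17, 1.53, -0.65, 0, 0.6, 1.3 ]
[ 0.62210293 -0.43513417  0.19813477] 35
[ 0.62207284 -0.43515739  0.19815319] [ 0.46758944 -0.32718602]
```

>>> {"name": "move_arm", "arguments": {
  "series": [0, 0, -0.35, -0.97, 0, 0, 0, 0, 0, -0.35, -0.97, 0, 0, 0, 0, 0, -0.35, -0.97, 0, 0, 0, 0, 0, -0.94, -2.6, 1.2, 0, 0, 0, 0, -1, -2.6, 1.2, 0, 0]
}}

```text
time: 26.75
tool_pos: [0.5723, 0.3013, 0.1371]
tcp_rot: [-1.966, -2.047, 0.4]
wrist_force: [0.6, 0.6, -5.2]
width: 0.102
grip_force: 108.3
```

>>> {"name": "move_arm", "arguments": {
  "series": [0, 0, -1.05, -2.55, 1.2, 0, 0, 0, 0, -1.1, -2.55, 1.2, 0, 0, 0, 0, -1.15, -2.5, 1.2, 0, 0, 0, 0, 0, 0, 0, 0, 0]
}}

```text
time: 27.25
tool_pos: [0.5746, 0.3014, 0.2221]
tcp_rot: [-1.933, -2.013, 0.45]
wrist_force: [0.3, 0.6, -5.6]
width: 0.106
grip_force: 108.3
```

```bash
python3 -c "
from h import *
delta([.5727,.302,.22]);s=read_state();print(s['torque'],s['q'])
a=read_camera('scene');b=read_camera('top')
z=lambda im,x,y,w,h,f:cv2.resize(im[y:y+h,x:x+w,::-1],None,fx=f,fy=f,interpolation=cv2.INTER_CUBIC)
cv2.imwrite('pics/p5.png',np.hstack([z(a,290,110,135,160,2.95),z(b,150,145,135,160,2.95)]))
"
```

```text
27.25 [0.5746 0.3014 0.2221] 0.1059956922610652 [ 0.3  0.6 -5.6]
[[-0.039, 0.901, -0.433], [0.999, 0.039, -0.01], [0.008, -0.433, -0.902]]
tool cm [ 0.06 -0.08  0.27]
[ 0.05754788 -1.07502087 -0.00801791] [0.36776038 0.49666104 1.38329247 0.14806804 1.6846372  0.31221833]
```

View pics/p5.png

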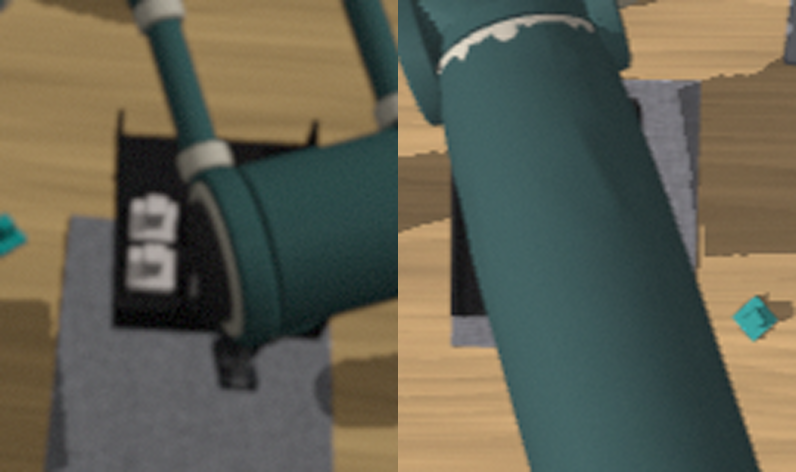

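The tray hangs level from the gripper with the castings aboard; the 5.6 N load matches the tray plus six castings. I'll carry it over.

>>> {"name": "move_arm", "arguments": {
  "series": [0, -1.5, 0.05, 0, 0, 0.6, 1.2, 0, -2.75, 0.15, 0, 0, 0.6, 1.25, 0, -2.75, 0.2, 0, 0, 0.6, 1.25, 0, -2.75, 0.3, -0.05, 0, 0.6, 1.25, 0, -2.7, 0.35, -0.1, 0, 0.6, 1.25]
}}

```text
time: 27.98
tool_pos: [0.5803, 0.174, 0.2137]
tcp_rot: [-2.038, -1.877, 0.432]
wrist_force: [0.1, 0.3, -4.7]
width: 0.103
grip_force: 108.3
```

>>> {"name": "move_arm", "arguments": {
  "series": [0, -2.7, 0.4, -0.1, 0, 0.6, 1.25, 0, -2.7, 0.45, -0.15, 0, 0.6, 1.25, 0, -2.7, 0.5, -0.15, 0, 0.6, 1.25, 0, -2.65, 0.55, -0.2, 0, 0.6, 1.25, 0, -2.65, 0.65, -0.2, 0, 0.6, 1.25]
}}

```text
time: 28.6
tool_pos: [0.589, 0.0379, 0.2091]
tcp_rot: [-2.137, -1.742, 0.401]
wrist_force: [0.8, 0.9, -4.9]
width: 0.103
grip_force: 108.3
```

>>> {"name": "move_arm", "arguments": {
  "series": [0, -2.65, 0.7, -0.25, 0, 0.6, 1.25, 0, -2.6, 0.75, -0.25, 0, 0.6, 1.25, 0, -2.6, 0.8, -0.3, 0, 0.6, 1.25, 0, -2.6, 0.85, -0.35, 0, 0.6, 1.25, 0, -2.55, 0.9, -0.35, 0, 0.6, 1.25]
}}

```text
time: 29.22
tool_pos: [0.5978, -0.0983, 0.2044]
tcp_rot: [-2.228, -1.601, 0.369]
wrist_force: [0.5, 0.7, -5.2]
width: 0.103
grip_force: 108.3
```

>>> {"name": "move_arm", "arguments": {
  "series": [0, -2.55, 0.95, -0.4, 0, 0.6, 1.25, 0, -2.5, 1, -0.4, 0, 0.6, 1.25, 0, -2.5, 1.05, -0.45, 0, 0.6, 1.25, 0, -2.45, 1.15, -0.45, 0, 0.6, 1.25, 0, -2.4, 1.2, -0.5, 0, 0.6, 1.25]
}}

```text
time: 29.85
tool_pos: [0.6073, -0.2348, 0.2008]
tcp_rot: [-2.312, -1.458, 0.336]
wrist_force: [0.0, 0.2, -5.7]
width: 0.103
grip_force: 108.3
```

>>> {"name": "move_arm", "arguments": {
  "series": [0, -2.4, 1.25, -0.5, 0, 0.6, 1.25, 0, -2.4, 1.3, -0.55, 0, 0.6, 1.25, 0, -2.35, 1.35, -0.55, 0, 0.6, 1.25, 0, -1.5, 0.9, -0.4, 0, 0.6, 1.25, 0, 0, 0, 0, 0, 0, 0]
}}

```text
time: 30.48
tool_pos: [0.6139, -0.3357, 0.1977]
tcp_rot: [-2.374, -1.34, 0.309]
wrist_force: [0.3, 0.6, -5.6]
width: 0.103
grip_force: 108.3
```

```bash
cat > c.py <<'E'
from plan import *
s=read_state();st();print(s["q"].round(2),s["torque"].round(2))
M=R.from_rotvec(s["tcp_rot"]);T=M*R0.inv()*R.from_euler('y',np.radians(-20))
e=(M*R0.inv()).as_euler('ZYX',degrees=True);print("yaw",e[0],"theta",20-e[1],"lip",s["tool_pos"]+T.apply(LIP))
E
python3 c.py; python3 - <<'E'
from plan import *
psi=-.61;L=[.4676,-.3272,.14]
plan([(lip([.4676,-.3272,.17],psi,-6),psi,-6,4)]+pivot(L,psi,-6,66,18))
E
```

```text
30.475 [ 0.6139 -0.3357  0.1977] 0.10329125691213009 [ 0.3  0.6 -5.6]
[-0.54  0.64  1.21  0.    1.74  0.  ] [-0.55 -0.88 -0.  ]
yaw -31.07403690106939 theta -6.158681783754474 lip [ 0.45255435 -0.23820618  0.17006681]
[ 0, -2.02, 1.3, -0.66, -0.2, 1.6, 3.5, 0, -1.92, 1.43, -0.7, 0, -0, -0, 0, -1.92, 1.43, -0.71, 0, -0, -0, 0, -1.92, 1.42, -0.71, 0, -0, -0, 0, -0, 0.53, 1.63, -4, -0, -0 ]
[ 0, -0, -0.79, -1.07, -4, -0, -0, 0, -0, -0.79, -1.07, -4, -0, -0, 0, -0, -0.8, -1.07, -4, -0, -0, 0, -0, -0.79, -1.07, -4, -0, -0, 0, -0, -0.79, -1.07, -4, -0, -0 ]
[ 0, -0, -0.79, -1.07, -4, -0, -0, 0, -0, -0.79, -1.07, -4, -0, -0, 0, -0, -0.79, -1.07, -4, -0, -0, 0, -0, -0.79, -1.07, -4, -0, -0, 0, -0, -0.79, -1.07, -4, -0, -0 ]
[ 0, -0.01, -0.79, -1.07, -4, -0, -0, 0, 0, -0.79, -1.07, -4, 0, -0, 0, 0, -0.79, -1.07, -4, 0, -0, 0, 0, -0.79, -1.07, -4, 0, -0, 0, 0, -0.79, -1.07, -4, 0, -0 ]
[ 0, 0, -0.79, -1.07, -4, 0, -0, 0, 0, -0.79, -1.07, -4, 0, -0 ]
[ 0.49337193 -0.34524016  0.32797198] 22
```

>>> {"name": "move_arm", "arguments": {
  "series": [0, -2, 1.3, -0.7, 0, 0.8, 1.8, 0, -1.9, 1.4, -0.7, 0, 0.8, 1.7, 0, -1.9, 1.4, -0.7, 0, 0, 0, 0, -1.9, 1.4, -0.7, 0, 0, 0, 0, 0, 0.5, 1.6, -4, 0, 0]
}}

```text
time: 31.1
tool_pos: [0.6224, -0.4324, 0.1811]
tcp_rot: [-2.473, -1.291, 0.251]
wrist_force: [0.1, -0.9, -5.2]
width: 0.101
grip_force: 108.4
```

>>> {"name": "move_arm", "arguments": {
  "series": [0, 0, -0.8, -1.1, -4, 0, 0, 0, 0, 0, 0, 0, 0, 0]
}}

```text
time: 31.35
tool_pos: [0.6189, -0.4274, 0.1983]
tcp_rot: [-2.529, -1.323, 0.209]
wrist_force: [0.1, -0.6, -4.9]
width: 0.101
grip_force: 108.8
```

```bash
python3 c.py; python3 -c "
from h import *
a=read_camera('scene');b=read_camera('top')
z=lambda im,x,y,w,h,f:cv2.resize(im[y:y+h,x:x+w,::-1],None,fx=f,fy=f,interpolation=cv2.INTER_CUBIC)
cv2.imwrite('pics/p6.png',np.hstack([z(a,40,110,170,160,2.35),z(b,340,145,170,160,2.35)]))
"
```

```text
31.35 [ 0.6189 -0.4274  0.1983] 0.10078193444992989 [ 0.1 -0.6 -4.9]
[-0.63  0.65  1.17 -0.01  1.64 -0.03] [-0.48 -0.65  0.02]
yaw -34.75302167782413 theta 1.9398214242878211 lip [ 0.46880104 -0.32314132  0.14434029]
```

View pics/p6.png

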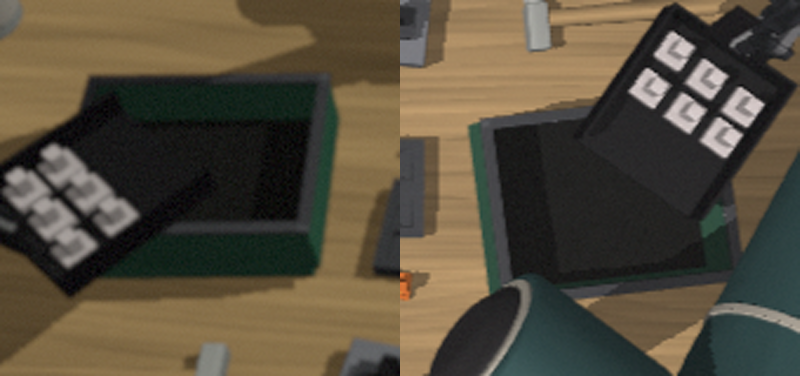

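The lip lies over the hopper: corners (585,135) and (697,215) in the crop, inside the rim, with all six castings aboard. I'll shift 2 cm sideways and pour about the lip.

>>> {"name": "move_arm", "arguments": {
  "series": [0, 1, -0.8, -1.05, -4, 0, 0, 0, 1, -0.8, -1.05, -4, 0, 0, 0, 0, -0.8, -1.05, -4, 0, 0, 0, 0, -0.8, -1.05, -4, 0, 0, 0, 0, -0.8, -1.05, -4, 0, 0]
}}

```text
time: 32.08
tool_pos: [0.6052, -0.3944, 0.2537]
tcp_rot: [2.759, 1.443, 0.023]
wrist_force: [-0.5, -0.5, -5.2]
width: 0.1
grip_force: 108.8
```

>>> {"name": "move_arm", "arguments": {
  "series": [0, 0, -0.8, -1.05, -4, 0, 0, 0, 0, -0.8, -1.05, -4, 0, 0, 0, 0, -0.8, -1.05, -4, 0, 0, 0, 0, -0.8, -1.05, -4, 0, 0, 0, 0, -0.8, -1.05, -4, 0, 0]
}}

```text
time: 32.7
tool_pos: [0.5653, -0.3668, 0.2983]
tcp_rot: [2.477, 1.295, 0.249]
wrist_force: [0.5, 0.7, -4.1]
width: 0.099
grip_force: 109.1
```

>>> {"name": "move_arm", "arguments": {
  "series": [0, 0, -0.8, -1.05, -4, 0, 0, 0, 0, -0.8, -1.05, -4, 0, 0, 0, 0, -0.8, -1.05, -4, 0, 0, 0, 0, -0.8, -1.05, -4, 0, 0, 0, 0, -0.8, -1.05, -4, 0, 0]
}}

```text
time: 33.33
tool_pos: [0.5155, -0.3323, 0.324]
tcp_rot: [2.181, 1.14, 0.435]
wrist_force: [-0.7, -0.2, -2.7]
width: 0.1
grip_force: 109.4
```

>>> {"name": "move_arm", "arguments": {
  "series": [0, 0, -0.8, -1.05, -4, 0, 0, 0, 0, 0, 0, 0, 0, 0, 0, 0, 0, 0, 0, 0, 0, 0, 0, 0, 0, 0, 0, 0, 0, 0, 0, 0, 0, 0, 0]
}}

```text
time: 33.95
tool_pos: [0.5062, -0.3263, 0.3271]
tcp_rot: [2.12, 1.107, 0.468]
wrist_force: [0.2, -0.3, -2.4]
width: 0.1
grip_force: 109.4
```

```bash
python3 c.py; python3 -c "
from h import *
a=read_camera('scene');b=read_camera('top')
z=lambda im,x,y,w,h,f:cv2.resize(im[y:y+h,x:x+w,::-1],None,fx=f,fy=f,interpolation=cv2.INTER_CUBIC)
cv2.imwrite('pics/p7.png',np.hstack([z(a,40,110,170,160,2.35),z(b,340,145,170,160,2.35)]))
"
```

```text
33.95 [ 0.5062 -0.3263  0.3271] 0.10014977848872608 [ 0.2 -0.3 -2.4]
[-0.62 -0.37  2.23  0.02  0.48 -0.02] [ 0.35  0.48 -0.03]
yaw -34.838960418732775 theta 65.8333097508577 lip [ 0.47989621 -0.30797531  0.13929065]
```

View pics/p7.png

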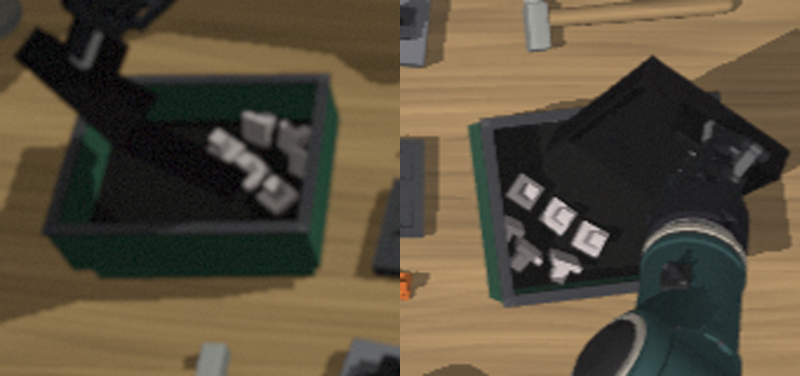

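All six castings are in the hopper: top-crop (525,190), (558,215), (592,238), (565,265), (525,255) and (512,230). The 2.4 N load confirms the tray is empty. Next I'll bring the tray back.

```bash
python3 - <<'E'
from plan import *
psi=np.radians(-34.84);L=[.48,-.308,.139];L2=[.48,-.308,.19]
T=np.linspace(65.8,0,10)
P=[(lip(L2,psi,65.8),psi,65.8,2)]+[(lip(L2,psi,t),psi,t,1) for t in T[1:]]+[((.5727,.302,.22),.04,0,16),((.5727,.302,.10),.04,0,4)]
plan(P,start=(read_state()["tool_pos"],psi,65.8))
E
```

```text
[ 0, 0.01, 1.85, -1.76, 0, -0, -0, 0, 0, 1.85, -1.76, 0, -0, -0, 0, -0, 1.24, 2.09, 7.3, -0, -0, 0, -0, 1.24, 2.08, 7.3, -0, -0, 0, -0, 1.25, 2.09, 7.4, -0, -0 ]
[ 0, -0, 1.25, 2.09, 7.3, -0, 0, 0, -0, 1.24, 2.08, 7.3, -0, 0, 0, -0, 1.25, 2.09, 7.3, -0, 0, 0, -0, 1.24, 2.08, 7.3, -0, 0, 0, -0, 1.25, 2.09, 7.3, -0, 0 ]
[ 0, -0, 1.25, 2.09, 7.3, -0, 0, 0, 3.46, -2.65, 1.08, 0, -0.8, -2.2, 0, 3.57, -2.51, 1.03, 0, -0.8, -2.2, 0, 3.68, -2.37, 0.98, 0, -0.8, -2.1, 0, 3.78, -2.24, 0.93, 0, -0.8, -2.2 ]
[ 0, 3.88, -2.08, 0.87, 0, -0.8, -2.2, 0, 3.96, -1.94, 0.82, 0, -0.8, -2.2, 0, 4.05, -1.78, 0.76, 0, -0.8, -2.2, 0, 4.12, -1.63, 0.71, 0, -0.7, -2.1, 0, 4.19, -1.47, 0.66, 0, -0.8, -2.2 ]
[ 0, 4.25, -1.32, 0.59, 0, -0.8, -2.2, 0, 4.3, -1.14, 0.54, 0, -0.8, -2.2, 0, 4.36, -0.99, 0.48, 0, -0.8, -2.2, 0, 4.39, -0.81, 0.41, 0, -0.8, -2.1, 0, 4.43, -0.65, 0.36, 0, -0.8, -2.2 ]
[ 0, 4.45, -0.48, 0.29, 0, -0.8, -2.2, 0, 4.47, -0.31, 0.23, 0, -0.8, -2.2, 0, 0, 1.02, 2.82, 0, 0, 0, 0, 0, 1.03, 2.82, 0, 0, 0, 0, 0, 1.02, 2.82, 0, 0, 0 ]
[ 0, 0, 1.03, 2.82, 0, 0, 0 ]
[0.57273195 0.30199088 0.09998128] 31
```

>>> {"name": "move_arm", "arguments": {
  "series": [0, 0, 1.85, -1.75, 0, 0, 0, 0, 0, 1.85, -1.75, 0, 0, 0, 0, 0, 1.25, 2.1, 7.3, 0, 0, 0, 0, 1.25, 2.1, 7.3, 0, 0, 0, 0, 1.25, 2.1, 7.3, 0, 0]
}}

```text
time: 34.67
tool_pos: [0.5633, -0.3661, 0.3534]
tcp_rot: [2.446, 1.277, 0.271]
wrist_force: [0.7, -0.4, -2.1]
width: 0.101
grip_force: 109.3
```

>>> {"name": "move_arm", "arguments": {
  "series": [0, 0, 1.25, 2.1, 7.3, 0, 0, 0, 0, 1.25, 2.1, 7.3, 0, 0, 0, 0, 1.25, 2.1, 7.3, 0, 0, 0, 0, 1.25, 2.1, 7.3, 0, 0, 0, 0, 1.25, 2.1, 7.3, 0, 0]
}}

```text
time: 35.3
tool_pos: [0.6275, -0.4109, 0.2597]
tcp_rot: [-2.609, -1.363, 0.15]
wrist_force: [0.4, -0.5, -2.3]
width: 0.1
grip_force: 109.2
```

>>> {"name": "move_arm", "arguments": {
  "series": [0, 0, 1.25, 2.1, 7.4, 0, 0, 0, 3.45, -2.65, 1.1, 0, -0.8, -2.2, 0, 3.55, -2.5, 1.05, 0, -0.8, -2.2, 0, 3.7, -2.35, 1, 0, -0.8, -2.2, 0, 3.8, -2.25, 0.95, 0, -0.8, -2.2]
}}

```text
time: 35.92
tool_pos: [0.6185, -0.2342, 0.2307]
tcp_rot: [-2.399, -1.516, 0.264]
wrist_force: [1.0, -0.6, -3.7]
width: 0.102
grip_force: 109.3
```

>>> {"name": "move_arm", "arguments": {
  "series": [0, 3.9, -2.1, 0.85, 0, -0.8, -2.2, 0, 3.95, -1.95, 0.8, 0, -0.8, -2.2, 0, 4.05, -1.8, 0.75, 0, -0.8, -2.2, 0, 4.1, -1.65, 0.7, 0, -0.7, -2.1, 0, 4.2, -1.45, 0.65, 0, -0.8, -2.2]
}}

```text
time: 36.55
tool_pos: [0.5997, -0.0101, 0.2267]
tcp_rot: [-2.246, -1.761, 0.305]
wrist_force: [1.0, 0.5, -2.8]
width: 0.105
grip_force: 109.3
```

>>> {"name": "move_arm", "arguments": {
  "series": [0, 4.25, -1.3, 0.6, 0, -0.8, -2.2, 0, 4.3, -1.15, 0.55, 0, -0.8, -2.2, 0, 4.35, -1, 0.5, 0, -0.8, -2.2, 0, 4.4, -0.8, 0.4, 0, -0.8, -2.1, 0, 4.45, -0.65, 0.35, 0, -0.8, -2.1]
}}

```text
time: 37.17
tool_pos: [0.5809, 0.2142, 0.2209]
tcp_rot: [-2.072, -1.99, 0.346]
wrist_force: [0.6, -0.6, -3.0]
width: 0.104
grip_force: 109.3
```

>>> {"name": "move_arm", "arguments": {
  "series": [0, 4.45, -0.5, 0.3, 0, -0.8, -2.1, 0, 4.45, -0.3, 0.25, 0, -0.8, -2.1, 0, 0, 0, 0, 0, 0, 0, 0, 0, 0, 0, 0, 0, 0]
}}

```text
time: 37.67
tool_pos: [0.5729, 0.302, 0.2182]
tcp_rot: [-1.998, -2.074, 0.365]
wrist_force: [0.9, 0.1, -3.2]
width: 0.099
grip_force: 109.2
```

```bash
python3 c.py; python3 - <<'E'
from plan import *
plan([((.573,.306,.10),.04,0,4),((.573,.306,.0515),.04,0,4)])
E
```

```text
37.675 [0.5729 0.302  0.2182] 0.09904845339328792 [ 0.9  0.1 -3.2]
[0.39 0.43 1.45 0.11 1.58 0.33] [ 0.02 -0.46 -0.  ]
yaw 2.109946306158017 theta 0.1510728055976358 lip [0.38863063 0.29491901 0.17002866]
[ 0, 0.11, 1.01, 2.78, 0.2, 0.1, -0.2, 0, 0.1, 1.02, 2.77, -0, -0, 0, 0, 0.1, 1.02, 2.77, -0, -0, 0, 0, 0.09, 1.02, 2.78, -0, -0, 0, 0, 0, 0.42, 1.14, -0, -0, 0 ]
[ 0, 0, 0.41, 1.14, -0, -0, 0, 0, 0, 0.42, 1.14, -0, -0, 0, 0, 0, 0.41, 1.13, -0, -0, 0 ]
[0.57298904 0.30599151 0.05155459] 8
```

>>> {"name": "move_arm", "arguments": {
  "series": [0, 0.1, 1, 2.8, 0, 0, 0, 0, 0.1, 1, 2.8, 0, 0, 0, 0, 0.1, 1, 2.75, 0, 0, 0, 0, 0.1, 1, 2.75, 0, 0, 0, 0, 0, 0.4, 1.15, 0, 0, 0]
}}

```text
time: 38.3
tool_pos: [0.5712, 0.3036, 0.0864]
tcp_rot: [-1.999, -2.07, 0.369]
wrist_force: [0.8, -1.0, -2.8]
width: 0.104
grip_force: 109.3
```

>>> {"name": "move_arm", "arguments": {
  "series": [0, 0, 0.4, 1.15, 0, 0, 0, 0, 0, 0.4, 1.1, 0, 0, 0, 0, 0, 0.35, 0.95, 0, 0, 0, 0, 0, 0, 0, 0, 0, 0, 0, 0, 0, 0, 0, 0, 0]
}}

```text
time: 38.92
tool_pos: [0.5717, 0.3057, 0.0549]
tcp_rot: [-1.998, -2.073, 0.365]
wrist_force: [-0.2, 0.2, -2.4]
width: 0.101
grip_force: 109.3
```

```bash
python3 c.py
```

```text
38.925 [0.5717 0.3057 0.0549] 0.10057559934744303 [-0.2  0.2 -2.4]
[0.39 0.57 1.57 0.12 1.33 0.31] [ 0.02 -0.5  -0.05]
yaw 2.0958445516599586 theta 0.10016981254027257 lip [0.38743586 0.29876341 0.00687859]
```

>>> {"name": "move_arm", "arguments": {
  "series": [0, 0, 0.1, 0.25, 0, 0, 0, 0, 0, 0.03, 0.08, 0, 0, 0, 0, 0, 0, 0, 0, 0, 0, 5, 0, 0, 0, 0, 0, 0, 5, 0, 0, 0, 0, 0, 0]
}}

```text
time: 39.55
tool_pos: [0.5715, 0.3054, 0.051]
tcp_rot: [-1.998, -2.073, 0.366]
wrist_force: [-1.6, -0.1, 0.2]
width: 0.524
grip_force: 0.0
```

>>> {"name": "move_arm", "arguments": {
  "series": [5, 0, 0, 0, 0, 0, 0, 5, 0, 0, -2, 0, 0, 0, 5, 0, 0, -5, 0, 0, 0, 5, 0, 0, -5, 0, 0, 0, 0, 0, 0, 0, -10, 0, 0]
}}

```text
time: 40.17
tool_pos: [0.62, 0.3083, 0.1694]
tcp_rot: [-2.101, -2.175, 0.172]
wrist_force: [0.5, 0.6, 0.1]
width: 0.386
grip_force: 0.0
```

>>> {"name": "move_arm", "arguments": {
  "series": [0, -4, 0.5, 0, -10, 0, 1, 0, -4, 0.5, 0, 0, 0, 1, 0, -4, 0.5, 0, 0, 0, 1, 0, -4, 0.5, 0, 0, 0, 1, 0, -4, 0.5, 0, 0, 0, 1]
}}

```text
time: 40.8
tool_pos: [0.6387, 0.106, 0.1655]
tcp_rot: [2.274, 2.161, 0.001]
wrist_force: [0.3, 0.4, 0.1]
width: -0.001
grip_force: 0.0
```

>>> {"name": "move_arm", "arguments": {
  "series": [0, -4, 0.5, 0, 0, 0, 1, 0, 0, 0, 0, 0, 0, 0]
}}

```text
time: 41.05
tool_pos: [0.6418, 0.0642, 0.1654]
tcp_rot: [2.296, 2.137, -0.0]
wrist_force: [0.9, 0.5, -0.3]
width: -0.003
grip_force: 0.0
```

```bash
python3 -c "
from h import *
delta([.66,.1,.2])
a=read_camera('scene');b=read_camera('top')
cv2.imwrite('pics/s8.png',a[:,:,::-1]);cv2.imwrite('pics/t8.png',b[:,:,::-1])
z=lambda im,x,y,w,h,f:cv2.resize(im[y:y+h,x:x+w,::-1],None,fx=f,fy=f,interpolation=cv2.INTER_CUBIC)
A=np.hstack([z(a,175,245,100,75,4),z(b,270,120,100,75,4)])
Bt=np.hstack([z(b,160,165,115,86,3.48),z(b,360,175,115,86,3.48)])
cv2.imwrite('pics/p8.png',np.vstack([A,Bt[:,:800]]))
"
```

```text
41.05 [0.6418 0.0642 0.1654] -0.0032946109918990637 [ 0.9  0.5 -0.3]
[[0.072, 0.997, 0.003], [0.997, -0.071, -0.004], [-0.004, 0.003, -1.0]]
tool cm [ 3.69  1.57 -3.46]
```

View pics/p8.png

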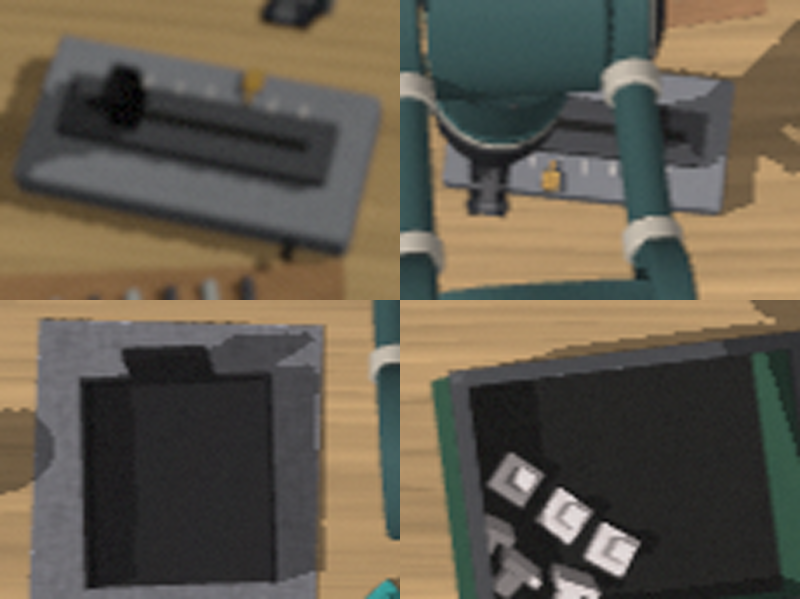

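The tray is flat in the middle of the mat, the six castings lie in the hopper, and the slider is untouched. I'll compute slider and pointer positions in the control-box frame.

```bash
python3 - <<'E'
from h import *
np.set_printoptions(precision=4,suppress=True)
zs=lambda x,y,ox,oy:((x+.5)/4-.5+ox,(y+.5)/4-.5+oy)
t=lambda x,y:zs(x-400,y-300,270,120); s=lambda x,y:zs(x,y-300,175,245)
a,b=.05,.105
ot=[("top",t(459,353),(a,b,.03)),("top",t(733,380),(a,-b,.03)),("top",t(722,514),(-a,-b,.03)),("top",t(444,486),(-a,b,.03))]
os=[("scene",s(63,337),(-a,-b,.03)),("scene",s(380,400),(-a,b,.03)),("scene",s(347,545),(a,b,.03)),("scene",s(15,475),(a,-b,.03))]
def loc(p,w): c,q=np.cos(p[2]),np.sin(p[2]);d=w-p[:2];return np.array([c*d[0]+q*d[1],-q*d[0]+c*d[1]])
for n,o,nose,clip,top in(("top",ot,t(552,461),t(551.5,479),t(657,425)),("scene",os,s(252,400),s(254,380),s(127,373))):
    f=lambda p:np.concatenate([proj(c,place(p,[l]))[0]-u for c,u,l in o])
    r=least_squares(f,(.67,-.01,-.1));p=r.x;print(n,p,f(p).round(1))
    print(" nose",loc(p,onz(n,nose,.035)),onz(n,nose,.035),"clip",loc(p,onz(n,clip,.036)),"grip",loc(p,onz(n,top,.0845)),onz(n,top,.0845))
s_=read_state();print(np.degrees(R.from_rotvec(s_["tcp_rot"]).as_matrix()[:2,1]))
E
```

```text
top [ 0.67   -0.0114 -0.0948] [-0.8  0.   0.8  0.2  0.4 -0.1 -0.4 -0.1]
 nose [-0.0245  0.0258] [0.6481 0.0166] clip [-0.038   0.0249] grip [ 0.0001 -0.0433] [ 0.666  -0.0546]
scene [ 0.6737 -0.0087 -0.1007] [-0.2 -0.8  1.2 -0.7  0.2  0.6 -1.2  0.6]
 nose [-0.0285  0.0257] [0.6478 0.0198] clip [-0.0416  0.0236] grip [-0.0082 -0.0415] [ 0.6613 -0.0491]
[57.1589 -3.9551]
```

>>> {"name": "move_arm", "arguments": {
  "series": [4, 0, 0, 0, 0, 0, -9.8, 4, 0, 0, 0, 0, 0, -9.8, 4, 0, 0, 0, 0, 0, -9.8, 4, 0, 0, 0, 0, 0, -9.8, 4, 0, 0, 0, 0, 0, -9.8],
  "grip_force": 25
}}

```text
time: 41.78
tool_pos: [0.6409, 0.0687, 0.1642]
tcp_rot: [1.187, 2.906, -0.003]
wrist_force: [-0.3, 0.3, -0.8]
width: 0.464
grip_force: 0.0
```

>>> {"name": "move_arm", "arguments": {
  "series": [4, 0, 0, 0, 0, 0, -9.8, 4, 0, 0, 0, 0, 0, -9.8, 4, 0, 0, 0, 0, 0, -9.8, 4, 0, 0, 0, 0, 0, -9.9, 4, -1.2, -3.8, 0, 0, 0, 0]
}}

```text
time: 42.4
tool_pos: [0.6491, 0.0316, 0.1644]
tcp_rot: [0.142, 3.137, -0.003]
wrist_force: [0.9, -0.9, 1.2]
width: 0.467
grip_force: 0.0
```

>>> {"name": "move_arm", "arguments": {
  "series": [4, -1.2, -3.8, 0, 0, 0, 0, 4, -1.2, -3.7, 1, 0, 0, 0, 4, 0, 0, 2, 0, 0, 0, 4, 0, 0, 0, 0, 0, 0, 4, 0, 0, 0, 0, 0, 0]
}}

```text
time: 43.02
tool_pos: [0.6655, -0.0474, 0.134]
tcp_rot: [0.15, 3.137, -0.004]
wrist_force: [0.3, -0.9, -0.4]
width: 0.467
grip_force: 0.0
```

```bash
python3 -c "
from h import *
delta([.6675,-.052,.065])
a=read_camera('scene')
z=lambda im,x,y,w,h,f:cv2.resize(im[y:y+h,x:x+w,::-1],None,fx=f,fy=f,interpolation=cv2.INTER_CUBIC)
cv2.imwrite('pics/p9.png',z(a,165,225,120,90,5))
"
```

```text
43.025 [ 0.6655 -0.0474  0.134 ] 0.46722833704530786 [ 0.3 -0.9 -0.4]
[[-0.995, 0.096, 0.001], [0.096, 0.995, -0.003], [-0.001, -0.003, -1.0]]
tool cm [-0.24 -0.42  6.9 ]
```

View pics/p9.png

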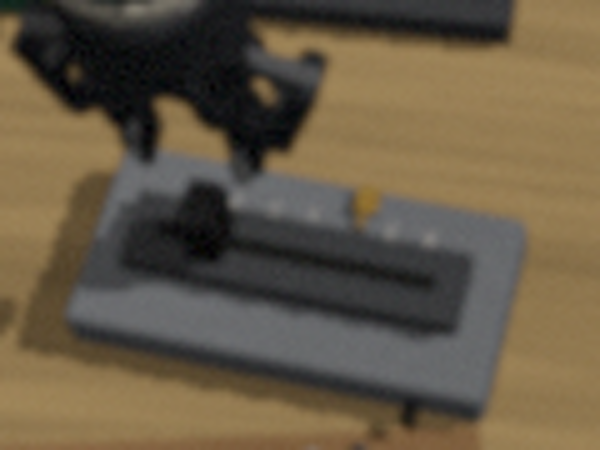

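The open fingers (140,150) and (245,170) straddle the slider grip at (205,215), and the pointer is at (366,205). I'll descend and grip.

>>> {"name": "move_arm", "arguments": {
  "series": [4, -0.2, -0.4, 3, 0, 0, 0, 4, 0, 0, 2.5, 0, 0, 0, 4, 0, 0, 1.3, 0, 0, 0, 4, 0, 0, 0, 0, 0, 0, 1, 0, 0, 0, 0, 0, 0]
}}

```text
time: 43.7
tool_pos: [0.6684, -0.0532, 0.0674]
tcp_rot: [0.152, 3.134, -0.005]
wrist_force: [0.7, -0.2, 0.4]
width: 0.273
grip_force: 0.0
```

>>> {"name": "move_arm", "arguments": {
  "series": [1, 0, 0, 0, 0, 0, 0, 1, 0, 0, 0, 0, 0, 0, 1, 0, 0, 0, 0, 0, 0]
}}

```text
time: 44.08
tool_pos: [0.6685, -0.0533, 0.0676]
tcp_rot: [0.153, 3.134, -0.005]
wrist_force: [0.3, 1.6, 6.0]
width: 0.226
grip_force: 28.8
```

```bash
python3 -c "
from h import *
delta([.674,.0157,.065])"
```

```text
44.075 [ 0.6685 -0.0533  0.0676] 0.2255786542628713 [0.3 1.6 6. ]
[[-0.995, 0.097, 0.004], [0.097, 0.995, -0.003], [-0.004, -0.003, -1.0]]
tool cm [0.12 6.93 0.24]
```

>>> {"name": "move_arm", "arguments": {
  "series": [1, 0, 1.8, 0, 0, 0, 0, 1, 0, 1.8, 0, 0, 0, 0, 1, 0, 1.8, 0, 0, 0, 0, 1, 0, 1.5, 0, 0, 0, 0, 1, 0, 0, 0, 0, 0, 0]
}}

```text
time: 44.7
tool_pos: [0.6755, 0.0163, 0.0676]
tcp_rot: [0.151, 3.133, -0.004]
wrist_force: [-0.6, 1.6, 6.5]
width: 0.231
grip_force: 28.9
```

>>> {"name": "move_arm", "arguments": {
  "series": [1, 0, 0, 0, 0, 0, 0, 1, 0, 0, 0, 0, 0, 0]
}}

```text
time: 44.95
tool_pos: [0.6754, 0.0156, 0.0676]
tcp_rot: [0.153, 3.133, -0.004]
wrist_force: [-0.2, 1.0, 6.6]
width: 0.23
grip_force: 28.9
```

```bash
python3 -c "
from h import *
delta([.674,.0157,.065])
"
```

```text
44.95 [0.6754 0.0156 0.0676] 0.23010838725137336 [-0.2  1.   6.6]
[[-0.995, 0.097, 0.004], [0.097, 0.995, -0.003], [-0.005, -0.002, -1.0]]
tool cm [ 0.14 -0.    0.26]
```

Release, raise and step aside, then check.

>>> {"name": "move_arm", "arguments": {
  "series": [4, 0, 0, 0, 0, 0, 0, 4, 0, 0, 0, 0, 0, 0, 4, 0, 0, -3, 0, 0, 0, 4, 0, 0, -5, 0, 0, 0, 4, 0, 0, -5, 0, 0, 0]
}}

```text
time: 45.58
tool_pos: [0.673, 0.0154, 0.1958]
tcp_rot: [-0.153, -3.137, 0.005]
wrist_force: [0.7, 1.3, -0.4]
width: 0.468
grip_force: 0.0
```

>>> {"name": "move_arm", "arguments": {
  "series": [4, 5, 0, -4, 0, 0, 0, 4, 5, 0, -4, 0, 0, 0, 4, 5, 0, 0, 0, 0, 0, 4, 5, 0, 0, 0, 0, 0, 4, 5, 0, 0, 0, 0, 0]
}}

```text
time: 46.2
tool_pos: [0.4254, 0.0399, 0.2731]
tcp_rot: [0.153, 3.137, -0.005]
wrist_force: [-0.1, 0.4, 0.5]
width: 0.466
grip_force: 0.0
```

>>> {"name": "move_arm", "arguments": {
  "series": [4, 0, 5, 0, 0, 0, 0, 4, 0, 5, 0, 0, 0, 0, 4, 0, 5, 0, 0, 0, 0, 4, 0, 0, 0, 0, 0, 0]
}}

```text
time: 46.7
tool_pos: [0.4415, 0.1917, 0.2725]
tcp_rot: [0.146, 3.138, -0.005]
wrist_force: [0.5, -0.3, 0.4]
width: 0.467
grip_force: 0.0
```

```bash
python3 -c "
from h import *
st()
a=read_camera('scene');b=read_camera('top')
z=lambda im,x,y,w,h,f:cv2.resize(im[y:y+h,x:x+w,::-1],None,fx=f,fy=f,interpolation=cv2.INTER_CUBIC)
A=np.hstack([z(a,175,245,100,75,4),z(b,270,120,100,75,4)])
Bt=np.hstack([z(a,50,130,200,150,2),z(b,160,140,334,250,1.2)[:300,:400]])
cv2.imwrite('pics/p10.png',np.vstack([A,Bt]))
"
```

```text
46.7 [0.4415 0.1917 0.2725] 0.4673358201355863 [ 0.5 -0.3  0.4]
```

View pics/p10.png

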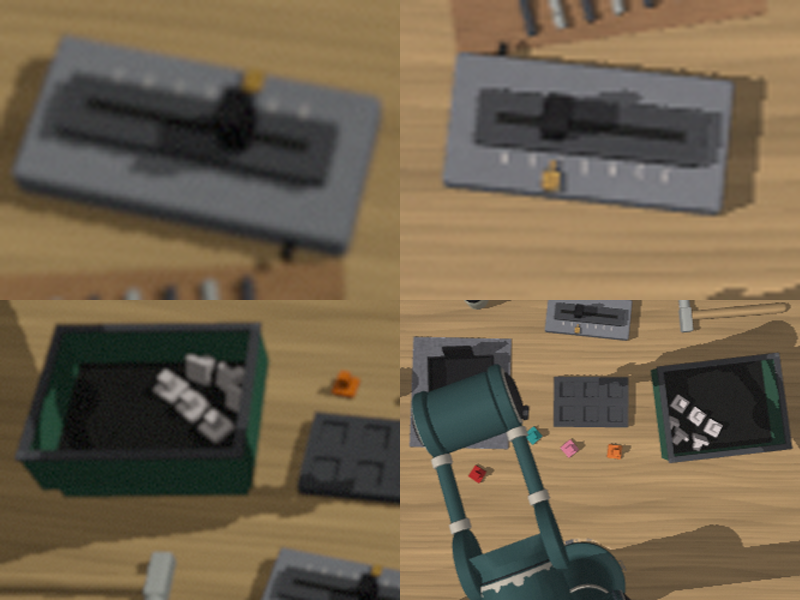

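The slider stands level with the pointer (grip at (557,116) above the pointer at (551,165), along the box's x axis), and the castings are in the hopper. One last check that the tray hasn't moved since release, then I'll hand in.

```bash
python3 -c "
from h import *
a=read_camera('scene')[:,:,::-1].astype(int);o=cv2.imread('pics/s8.png').astype(int)
d=np.abs(a-o).max(2)[180:280,300:415]>45
ys,xs=np.nonzero(d);print(d.sum(),(xs.min()+300,xs.max()+300,ys.min()+180,ys.max()+180) if d.sum() else '')
m0=o[180:280,300:415].max(2)<45;m=a[180:280,300:415].max(2)<45
print([(c.sum(),np.argwhere(c[50:]).mean(0).round(1)) for c in(m0,m)])
"
```

```text
0 
[(np.int64(3570), array([13.8, 54.7])), (np.int64(3579), array([13.9, 54.7]))]
```

```bash
python3 -c "
from workcell import *
print(finish_job())"
```

```text
the job is handed in; nothing more can be done
None
```

I handed the job in at about 47 s: all six castings are in the hopper, the empty tray is flat on its mat, and the slider is level with the brass pointer; I never touched the hammer, jar or tin, and no verdict came back.

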